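Refill the detergent capsule feeder

TASK

Pull the feeder's tray right out, drop the spent capsules in it (those without a nozzle) into the black waste box, and drop every fresh capsule from the counter into a tray pocket of its own, lying flat with its nozzle in the slot towards the back of the feeder. When all are in, slide the tray fully home under the hood, then press the restart button on the roof right down and let it go. Leave the other things on the counter where they are.

Things in the scene. Friction and masses are not known exactly. Their poses are not given: they have to be found in the camera images.
- fresh0: fresh detergent capsule, one of 3 or 4 (absent: None), 25-50 g, hard white plastic: a square bar 40 x 28 x 28 mm with a round nozzle, 12 mm in diameter, 10 mm long, in the middle of one end. Origin on its axis at half its overall length of 50 mm (5 mm from the bar's middle); its x axis points to the nozzle, y and z are alike (any side may lie down). Lies loose on the counter at any yaw
- fresh1: fresh detergent capsule, one of 3 or 4 (absent: None), 25-50 g, hard white plastic: a square bar 40 x 28 x 28 mm with a round nozzle, 12 mm in diameter, 10 mm long, in the middle of one end. Origin on its axis at half its overall length of 50 mm (5 mm from the bar's middle); its x axis points to the nozzle, y and z are alike (any side may lie down). Lies loose on the counter at any yaw
- fresh2: fresh detergent capsule, one of 3 or 4 (absent: None), 25-50 g, hard white plastic: a square bar 40 x 28 x 28 mm with a round nozzle, 12 mm in diameter, 10 mm long, in the middle of one end. Origin on its axis at half its overall length of 50 mm (5 mm from the bar's middle); its x axis points to the nozzle, y and z are alike (any side may lie down). Lies loose on the counter at any yaw
- fresh3: fresh detergent capsule, one of 3 or 4 (absent: None), 25-50 g, hard white plastic: a square bar 40 x 28 x 28 mm with a round nozzle, 12 mm in diameter, 10 mm long, in the middle of one end. Origin on its axis at half its overall length of 50 mm (5 mm from the bar's middle); its x axis points to the nozzle, y and z are alike (any side may lie down). Lies loose on the counter at any yaw
- spent0: a spent capsule, two or three of them in all (absent: None): a plain white square bar 40 x 28 x 28 mm, without a nozzle, about 35 g. Origin at its centre, x along it. At the start it sits in one of the tray's pockets, under the hood
- spent1: a spent capsule, two or three of them in all (absent: None): a plain white square bar 40 x 28 x 28 mm, without a nozzle, about 35 g. Origin at its centre, x along it. At the start it sits in one of the tray's pockets, under the hood
- feeder: capsule feeder fixed to the counter: grey base, white hood. Origin on the counter; x points to its back, away from the open front. Hood from x = 0 to 105 mm, 252 mm wide (y), open to the front, roof 66 to 72 mm above the counter. Base plate 8 mm high, in front to x = -90 mm
- tray (a joint): slide of the feeder's grey tray, m: 0 fully home under the hood, to 0.090 pulled right out along feeder -x. Friction about 2 N, stays where left. It carries a block 66 mm (x) by 234 mm with a row of four pockets, block top 31 mm above the counter. At 0.090 the block reaches from feeder x = -80 to -14 mm
- tray_grip (a point): grip point on the tray's black upright handle plate in front of the block; moves with the tray. The plate is 12 mm thick (feeder x), 50 mm wide (y), its top 56 mm above the counter; this point is in its middle, 11 mm below the top edge. With the tray home its rear face stands 34 mm ahead of the hood
- pocket0 (a point): where a seated fresh capsule's origin lies, 27 mm above the counter; moves with the tray, axes as the feeder's. Pocket 44 (x, its middle 5 mm towards -x) by 32 mm (y), 18 mm deep, with a slot for the nozzle 16 mm wide, 12 mm long, as deep, at its far (+x) end; pockets 54 mm apart in y, 22 mm walls between. A seated capsule stands 10 mm out of the block; the wrong way round it does not go down
- pocket1 (a point): where a seated fresh capsule's origin lies, 27 mm above the counter; moves with the tray, axes as the feeder's. Pocket 44 (x, its middle 5 mm towards -x) by 32 mm (y), 18 mm deep, with a slot for the nozzle 16 mm wide, 12 mm long, as deep, at its far (+x) end; pockets 54 mm apart in y, 22 mm walls between. A seated capsule stands 10 mm out of the block; the wrong way round it does not go down
- pocket2 (a point): where a seated fresh capsule's origin lies, 27 mm above the counter; moves with the tray, axes as the feeder's. Pocket 44 (x, its middle 5 mm towards -x) by 32 mm (y), 18 mm deep, with a slot for the nozzle 16 mm wide, 12 mm long, as deep, at its far (+x) end; pockets 54 mm apart in y, 22 mm walls between. A seated capsule stands 10 mm out of the block; the wrong way round it does not go down
- pocket3 (a point): where a seated fresh capsule's origin lies, 27 mm above the counter; moves with the tray, axes as the feeder's. Pocket 44 (x, its middle 5 mm towards -x) by 32 mm (y), 18 mm deep, with a slot for the nozzle 16 mm wide, 12 mm long, as deep, at its far (+x) end; pockets 54 mm apart in y, 22 mm walls between. A seated capsule stands 10 mm out of the block; the wrong way round it does not go down
- restart (a joint): white restart push button in a black collar on the hood's roof, m: 0 released, 0.006 fully pressed, springs back. About 4 N for 4 mm, 5 N fully down
- restart_top (a point): centre of the top face of the restart button (28 mm in diameter), about 94 mm above the counter; pressed straight down
- waste: open black waste box fixed to the counter, 120 mm (x) by 200 mm (y), 75 mm high, walls and floor 4 mm. Origin under its centre, on the counter
- cup: bystander: small blue plastic cup, 54 mm across, 50 mm high; origin on its underside
- tape: bystander: roll of tape, 56 mm across, 24 mm high; origin on its underside
- jar: bystander: small amber jar, 48 mm across, 58 mm high; origin on its underside
- mug: bystander: white mug, 76 mm across with a handle, 80 mm high; origin on its underside
- spent2: a spent capsule, two or three of them in all (absent: None): a plain white square bar 40 x 28 x 28 mm, without a nozzle, about 35 g. Origin at its centre, x along it. At the start it sits in one of the tray's pockets, under the hood
- spent3: a spent capsule, two or three of them in all (absent: None): a plain white square bar 40 x 28 x 28 mm, without a nozzle, about 35 g. Origin at its centre, x along it. At the start it sits in one of the tray's pockets, under the hood

How it is judged (in metres and radians):
On the way, in this order (a step that is already met when the one before it is completed fails the run):
1. the tray is pulled out (at least 80 mm) (value of joint tray above 0.08 m), for 0.2 s.
2. every spent capsule is in the waste box, every fresh one is seated in a pocket and let go (x of spent0 in the frame of waste between -0.058 and 0.058 m and y of spent0 in the frame of waste between -0.098 and 0.098 m and z of each of spent0, spent1, spent2, spent3 in the frame of waste below 0.085 m and x of spent1 in the frame of waste between -0.058 and 0.058 m and y of spent1 in the frame of waste between -0.098 and 0.098 m and x of spent2 in the frame of waste between -0.058 and 0.058 m and y of spent2 in the frame of waste between -0.098 and 0.098 m and x of spent3 in the frame of waste between -0.058 and 0.058 m and y of spent3 in the frame of waste between -0.098 and 0.098 m and ((horizontal distance between fresh0 and pocket0 below 0.006 m and z of fresh0 in the frame of pocket0 between -0.005 and 0.0025 m) or (horizontal distance between fresh0 and pocket1 below 0.006 m and z of fresh0 in the frame of pocket1 between -0.005 and 0.0025 m) or (horizontal distance between fresh0 and pocket2 below 0.006 m and z of fresh0 in the frame of pocket2 between -0.005 and 0.0025 m) or (horizontal distance between fresh0 and pocket3 below 0.006 m and z of fresh0 in the frame of pocket3 between -0.005 and 0.0025 m)) and ((horizontal distance between fresh1 and pocket0 below 0.006 m and z of fresh1 in the frame of pocket0 between -0.005 and 0.0025 m) or (horizontal distance between fresh1 and pocket1 below 0.006 m and z of fresh1 in the frame of pocket1 between -0.005 and 0.0025 m) or (horizontal distance between fresh1 and pocket2 below 0.006 m and z of fresh1 in the frame of pocket2 between -0.005 and 0.0025 m) or (horizontal distance between fresh1 and pocket3 below 0.006 m and z of fresh1 in the frame of pocket3 between -0.005 and 0.0025 m)) and ((horizontal distance between fresh2 and pocket0 below 0.006 m and z of fresh2 in the frame of pocket0 between -0.005 and 0.0025 m) or (horizontal distance between fresh2 and pocket1 below 0.006 m and z of fresh2 in the frame of pocket1 between -0.005 and 0.0025 m) or (horizontal distance between fresh2 and pocket2 below 0.006 m and z of fresh2 in the frame of pocket2 between -0.005 and 0.0025 m) or (horizontal distance between fresh2 and pocket3 below 0.006 m and z of fresh2 in the frame of pocket3 between -0.005 and 0.0025 m)) and ((horizontal distance between fresh3 and pocket0 below 0.006 m and z of fresh3 in the frame of pocket0 between -0.005 and 0.0025 m) or (horizontal distance between fresh3 and pocket1 below 0.006 m and z of fresh3 in the frame of pocket1 between -0.005 and 0.0025 m) or (horizontal distance between fresh3 and pocket2 below 0.006 m and z of fresh3 in the frame of pocket2 between -0.005 and 0.0025 m) or (horizontal distance between fresh3 and pocket3 below 0.006 m and z of fresh3 in the frame of pocket3 between -0.005 and 0.0025 m)) and contact force between each of fresh0, fresh1, fresh2, fresh3, spent0, spent1, spent2, spent3 and the fingers below 0.1 N), for 0.2 s.
3. the tray is fully home (within 5 mm) (value of joint tray below 0.005 m), for 0.2 s.
4. the restart button is pressed (at least 4 mm) with the tray home (value of joint restart above 0.004 m and value of joint tray below 0.005 m), for 0.05 s.
At the end, for the whole second after the job is handed in: every spent capsule lies in the waste box; every fresh capsule is seated in a pocket (origin within 6 mm sideways of the pocket's point, which the wrong way round cannot give, and at most 2.5 mm above it); the tray is home within 5 mm; the button is released; all at rest (x of spent0 in the frame of waste between -0.058 and 0.058 m and y of spent0 in the frame of waste between -0.098 and 0.098 m and z of each of spent0, spent1, spent2, spent3 in the frame of waste below 0.085 m and x of spent1 in the frame of waste between -0.058 and 0.058 m and y of spent1 in the frame of waste between -0.098 and 0.098 m and x of spent2 in the frame of waste between -0.058 and 0.058 m and y of spent2 in the frame of waste between -0.098 and 0.098 m and x of spent3 in the frame of waste between -0.058 and 0.058 m and y of spent3 in the frame of waste between -0.098 and 0.098 m and ((horizontal distance between fresh0 and pocket0 below 0.006 m and z of fresh0 in the frame of pocket0 between -0.005 and 0.0025 m) or (horizontal distance between fresh0 and pocket1 below 0.006 m and z of fresh0 in the frame of pocket1 between -0.005 and 0.0025 m) or (horizontal distance between fresh0 and pocket2 below 0.006 m and z of fresh0 in the frame of pocket2 between -0.005 and 0.0025 m) or (horizontal distance between fresh0 and pocket3 below 0.006 m and z of fresh0 in the frame of pocket3 between -0.005 and 0.0025 m)) and ((horizontal distance between fresh1 and pocket0 below 0.006 m and z of fresh1 in the frame of pocket0 between -0.005 and 0.0025 m) or (horizontal distance between fresh1 and pocket1 below 0.006 m and z of fresh1 in the frame of pocket1 between -0.005 and 0.0025 m) or (horizontal distance between fresh1 and pocket2 below 0.006 m and z of fresh1 in the frame of pocket2 between -0.005 and 0.0025 m) or (horizontal distance between fresh1 and pocket3 below 0.006 m and z of fresh1 in the frame of pocket3 between -0.005 and 0.0025 m)) and ((horizontal distance between fresh2 and pocket0 below 0.006 m and z of fresh2 in the frame of pocket0 between -0.005 and 0.0025 m) or (horizontal distance between fresh2 and pocket1 below 0.006 m and z of fresh2 in the frame of pocket1 between -0.005 and 0.0025 m) or (horizontal distance between fresh2 and pocket2 below 0.006 m and z of fresh2 in the frame of pocket2 between -0.005 and 0.0025 m) or (horizontal distance between fresh2 and pocket3 below 0.006 m and z of fresh2 in the frame of pocket3 between -0.005 and 0.0025 m)) and ((horizontal distance between fresh3 and pocket0 below 0.006 m and z of fresh3 in the frame of pocket0 between -0.005 and 0.0025 m) or (horizontal distance between fresh3 and pocket1 below 0.006 m and z of fresh3 in the frame of pocket1 between -0.005 and 0.0025 m) or (horizontal distance between fresh3 and pocket2 below 0.006 m and z of fresh3 in the frame of pocket2 between -0.005 and 0.0025 m) or (horizontal distance between fresh3 and pocket3 below 0.006 m and z of fresh3 in the frame of pocket3 between -0.005 and 0.0025 m)) and value of joint tray below 0.005 m and value of joint restart below 0.0015 m and linear speed of each of fresh0, fresh1, fresh2, fresh3, spent0, spent1, spent2, spent3 below 0.02 m/s); the robot touches nothing.
It fails at once if the cup is pushed more than 60 mm from its place or knocked over (distance of cup from where it was at the start of the episode above 0.06 m or angle between cup's own z axis and vertical above 0.6 rad).
It fails at once if the tape is pushed more than 60 mm from its place or knocked over (distance of tape from where it was at the start of the episode above 0.06 m or angle between tape's own z axis and vertical above 0.6 rad).
It fails at once if the jar is pushed more than 60 mm from its place or knocked over (distance of jar from where it was at the start of the episode above 0.06 m or angle between jar's own z axis and vertical above 0.6 rad).
It fails at once if the mug is pushed more than 60 mm from its place or knocked over (distance of mug from where it was at the start of the episode above 0.06 m or angle between mug's own z axis and vertical above 0.6 rad).
Of fresh0, fresh1, fresh2, fresh3 only 3 to 4 are there at a start; the rules pass over those that are not, and their reading is None.
Of spent0, spent1, spent2, spent3 only 2 to 3 are there at a start; the rules pass over those that are not, and their reading is None.
At some moment in a run one of fresh0, fresh1, fresh2, fresh3 may be knocked a few centimetres aside while the robot is not near it.
Once in a run the grip may slacken for a moment while it holds something.
It also fails if it takes over 210 s, if anything falls off the work surface, if the arm or the gripper's body presses on something with over 40 N, if the wrist force passes 120 N, or if a joint passes its speed limit or range.

ROBOT

A 6-joint arm with a two-finger parallel gripper is mounted at the origin on the work surface. World frame = base frame: x ahead of the robot, y to its left, z up, the work surface at z = 0. Lengths are in mm, angles in rad, forces in N, time in s.
With the tool pointing down it reaches from about 350 to 775 mm from the base axis. Payload 7.3 kg.
Tool frame: the origin (TCP) lies between the finger pads; the fingertips stand 22 mm ahead of it and the grasp point (between the pads) lies 3 mm ahead of it (nose_length is the distance from the TCP to the fingertips, in mm); z points along the fingers, y is the direction in which the jaws open and shut (so a half turn about z gives the same grasp; the last joint's range is limited). The gripper opens to 92 mm and grips with 3 to 60 N. Pads are 19 mm wide; open, the fingers measure 130 mm over their backs; the gripper's body (75 mm by 190 mm) begins 47 mm behind the grasp point.
Start: joints at [0.987, 0.342, 1.524, -0, 1.275, -0.146], TCP at [222.56, 475.51, 248.741] pointing down, gripper open.
Joint ranges: [-2.53, 2.53], [-0.77, 2.02], [0.04, 2.7], [-1, 4.14], [0.28, 2.66], [-3.11, 3.11]. Speed limits (rad/s): [2.57, 2.57, 3.14, 3.14, 3.14, 3.14].

INTERFACE

Orientations are given as [roll, pitch, yaw] about the fixed x, y, z axes, in that order (R = Rz(yaw) Ry(pitch) Rx(roll)).
In Python, from plant import get_obs, capture, close_job, nose_length gives the robot as it stands.
- The arm moves only by the tool step_arm, never from a script. Its argument "increments" is text: rows parted by semicolons, each of 7 numbers parted by spaces: the turn, a rotation vector about the tool's x, y, z in rad, then the shift along the tool's x, y, z in mm, then the opening, from -1 (shut) to 1 (fully open). A call has 1 to 20 rows; each row is the pose to reach, as a shift and turn from the pose commanded when the call began, along the tool's axes at that moment; what a row does not reach only later rows make up. A row lasts 1/8 s, in which the tool goes at most 62.5 mm and 10.7 degrees, less where a joint would pass 70% of its speed; a pose out of reach is approached as far as the arm can. A call with a gripper value outside its range is refused whole. The fingers move at their own pace and stop on an object; the grip force is fixed at half the most. Time passes only in rows, so rows that repeat a pose let the fingers close. It gives the time, the measured TCP pose, the force and the opening at its end, in the units of the state.
- get_obs(): the state, without advancing time (a new reading comes with each control period).
- capture(name): name is "scene" or "top"; returns a dict with "frame" (400x640x3 uint8, red, green, blue), "K" (3x3 intrinsics, pixels), "extrinsics" (4x4, takes a point from world to camera coordinates). Camera axes: x right, y down, z forward; pixel columns grow to the right and rows downward; lengths in mm; the calibration is good to about 2 mm. A picture is of the moment at which its call begins. There is no depth.
- close_job(): hands the job in, once; it reports no verdict.
The state is a dict: "time": time; "joint_positions": joint angles; "dq": joint speeds; "tau": joint torques, N m; "tool_pos": TCP position; "tcp_rot": TCP orientation; "contact_force": force on the tool from outside, world axes, zero at the start; "moment": the same for the moment, N m; "grip_width": finger opening in mm.
Only numpy, scipy, OpenCV 4.12 (cv2) and the standard library are available. Lean on these libraries where they do the work, as an engineer would, in place of code of your own. Each camera call takes 0.05 s, during which the arm holds its last target.

## Working session

There is one attempt and no reset: what is moved stays moved. The work goes in short steps, Python scripts to look and compute and a tool call to move; the robot and the scene stay as the last step left them, time stands still between calls to the robot, and variables do not carry over. Pictures are saved under pics/ and viewed, and the job is handed in when it is done.

Besides the shell and the picture viewer there is one more tool, called after "Request:" by a JSON object that holds its "api" and its "payload". step_arm: Moves the arm, as the interface text tells. Its arguments: {"type":"object","properties":{"increments":{"type":"string"}},"required":["increments"]}

```bash
ls; mkdir -p pics; cat > h.py <<'E'
import numpy as np, cv2
from plant import get_obs, capture, close_job, nose_length
def snap(name,fn):
    d=capture(name); cv2.imwrite('pics/'+fn,cv2.cvtColor(d['frame'],cv2.COLOR_RGB2BGR)); np.savez('pics/'+fn[:-4]+'.npz',**d); return d
def ray(d,u,v,z):
    E=np.array(d['extrinsics']);K=np.array(d['K']);R=E[:3,:3];t=E[:3,3]
    c=-R.T@t; w=R.T@np.linalg.solve(K,[u,v,1.0]); return c+w*(z-c[2])/w[2]
def proj(d,p):
    E=np.array(d['extrinsics']);K=np.array(d['K']); q=K@(E[:3,:3]@np.array(p,float)+E[:3,3]); return q[:2]/q[2]
E
python3 - <<'E'
from h import *
for n in('scene','top'):
    d=snap(n,n+'0.png'); print(n,np.round(d['K'],1).tolist(),np.round(d['extrinsics'],3).tolist(), d['frame'].shape)
print(get_obs(), nose_length if not callable(nose_length) else nose_length())
E
```

```text
pics
scene [[508.4, 0.0, 321.7], [0.0, 508.4, 207.8], [0.0, 0.0, 1.0]] [[-0.802, 0.597, -0.002, 462.414], [0.436, 0.584, -0.685, -153.551], [-0.407, -0.551, -0.729, 1501.379], [0.0, 0.0, 0.0, 1.0]] (400, 640, 3)
top [[421.4, 0.0, 325.9], [0.0, 421.4, 191.6], [0.0, 0.0, 1.0]] [[-0.021, -1.0, -0.019, -34.973], [-0.996, 0.022, -0.088, 573.095], [0.089, 0.017, -0.996, 1049.276], [0.0, 0.0, 0.0, 1.0]] (400, 640, 3)
{'time': 0.1, 'joint_positions': array([ 9.86970666e-01,  3.42645960e-01,  1.52489800e+00, -3.49316201e-06,
        1.27541063e+00, -1.45967777e-01]), 'dq': array([-0.00044198, -0.00090052, -0.00347301,  0.00078611,  0.00059213,
        0.00175731]), 'tau': array([ 2.17058790e-03, -4.32004344e+01, -2.44697249e+01,  7.20642367e-02,
        5.25503280e-02, -2.89744821e-05]), 'tool_pos': array([222.38383214, 475.21354164, 248.12631972]), 'tcp_rot': array([-3.14024471e+00, -1.94789387e-04,  2.70373566e+00]), 'contact_force': array([-0.01826028, -0.40985112,  0.11903202]), 'moment': array([-0.04356765,  0.02347134,  0.03489415]), 'grip_width': 91.96744156345068} 22.0
```

View pics/top0.png

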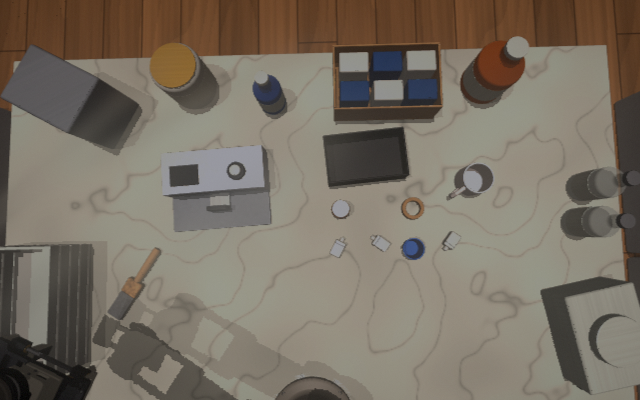

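View pics/scene0.png

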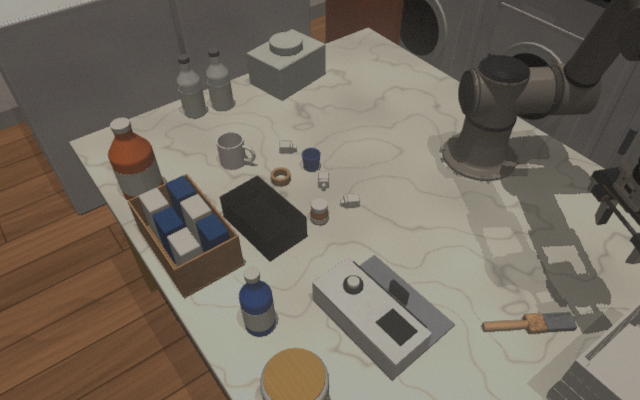

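Top view shows the feeder at about (165–270, 148–230) with its open side down (towards the robot). The waste box is at (366,157), and three fresh capsules at (338,248), (380,242) and (452,240). I'll zoom in.

```bash
python3 - <<'E'
import cv2
a=cv2.imread('pics/top0.png')
cv2.imwrite('pics/z1.png',cv2.resize(a[140:240,155:275],None,fx=6,fy=6,interpolation=cv2.INTER_CUBIC))
cv2.imwrite('pics/z2.png',cv2.resize(a[190:270,315:475],None,fx=5,fy=5,interpolation=cv2.INTER_CUBIC))
E
```

```text
(no output)
```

View pics/z1.png

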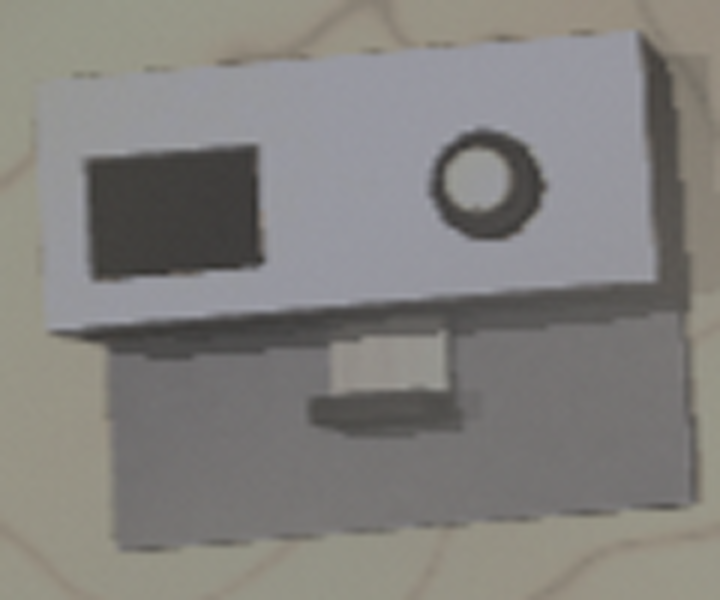

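View pics/z2.png

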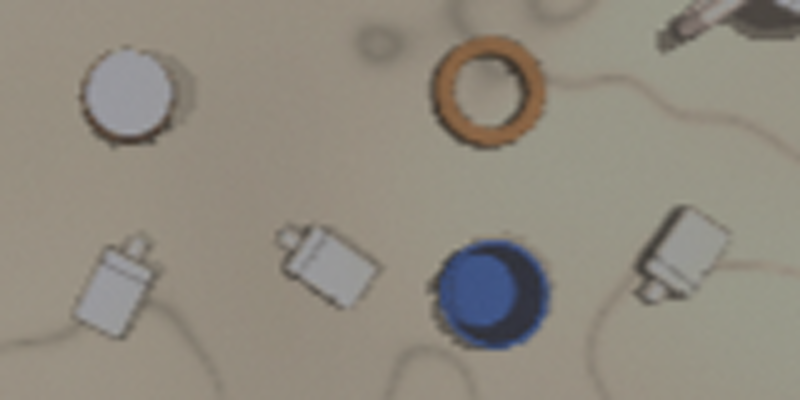

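```bash
python3 - <<'E'
from h import *
d=dict(np.load('pics/top0.npz')); s=dict(np.load('pics/scene0.npz'))
def z1(x,y): return x/6-.42+155,y/6-.42+140
def z2(x,y): return x/5-.4+315,y/5-.4+190
for n,p in dict(TL=(40,80),TR=(638,33),BR=(655,282),BL=(50,332)).items():
    print(n,np.round(ray(d,*z1(*p),72),1))
for n,p in dict(BR=(695,503),BL=(118,548),L=(108,345)).items(): print('base',n,np.round(ray(d,*z1(*p),8),1))
print('btn',ray(d,*z1(478,178),94))
for p in [(308,398),(460,392),(330,392),(447,390),(330,338),(447,330)]: print('h56',np.round(ray(d,*z1(*p),56),1))
# fresh top-face masks
g=cv2.cvtColor(d['frame'],cv2.COLOR_RGB2HSV)
for p,w in [((113,295),0),((335,268),0),((688,250),0)]:
    u,v=z2(*p); print(g[int(v),int(u)],np.round(ray(d,u,v,28),1))
print(g[260,400], g[220,440])
for n,p in dict(jar=(130,92),tape=(489,92),cup=(492,294)).items(): print(n,np.round(ray(d,*z2(*p),{'jar':58,'tape':24,'cup':50}[n]),1))
# waste
for p in [(324,136),(404,128),(409,181),(329,188)]: print('waste',np.round(ray(d,*p,75),1))
b=s['frame'];
cv2.imwrite('pics/z3.png',cv2.cvtColor(cv2.resize(b[130:220,265:375],None,fx=7,fy=6.5,interpolation=cv2.INTER_CUBIC),cv2.COLOR_RGB2BGR))
cv2.imwrite('pics/z4.png',cv2.cvtColor(cv2.resize(b[250:380,305:460],None,fx=5,fy=4.6,interpolation=cv2.INTER_CUBIC),cv2.COLOR_RGB2BGR))
E
```

```text
TL [673.4 357.5  72. ]
TR [687.  109.8  72. ]
BR [583.9 103.6  72. ]
BL [569.  351.9  72. ]
base BR [494.7  97.7   8. ]
base BL [480.6 347.2   8. ]
base L [568.5 352.6   8. ]
btn [625.10450822 170.80165873  94.        ]
h56 [540.6 250.5  56. ]
h56 [541.7 187.4  56. ]
h56 [542.9 241.4  56. ]
h56 [542.6 192.8  56. ]
h56 [565.3 241.5  56. ]
h56 [567.5 192.8  56. ]
[120   6 158] [427.8 -72.8  28. ]
[150   2 154] [ 439.  -184.5   28. ]
[ 36   8 153] [ 444.4 -361.    28. ]
[ 19  39 136] [ 28  25 151]
jar [528.  -83.3  58. ]
tape [ 525.8 -265.6   24. ]
cup [ 425.6 -258.4   50. ]
waste [705.2 -46.5  75. ]
waste [ 720.2 -243.2   75. ]
waste [ 589.1 -250.4   75. ]
waste [576.5 -56.   75. ]
```

View pics/z3.png

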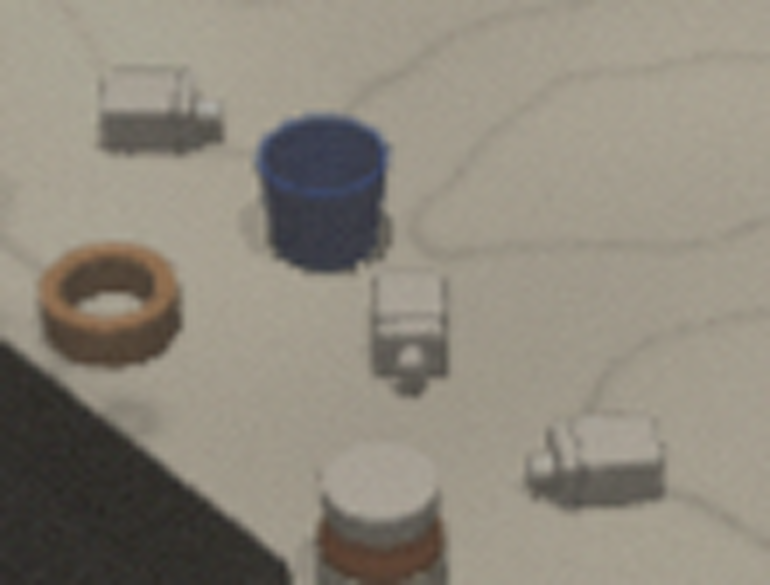

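View pics/z4.png

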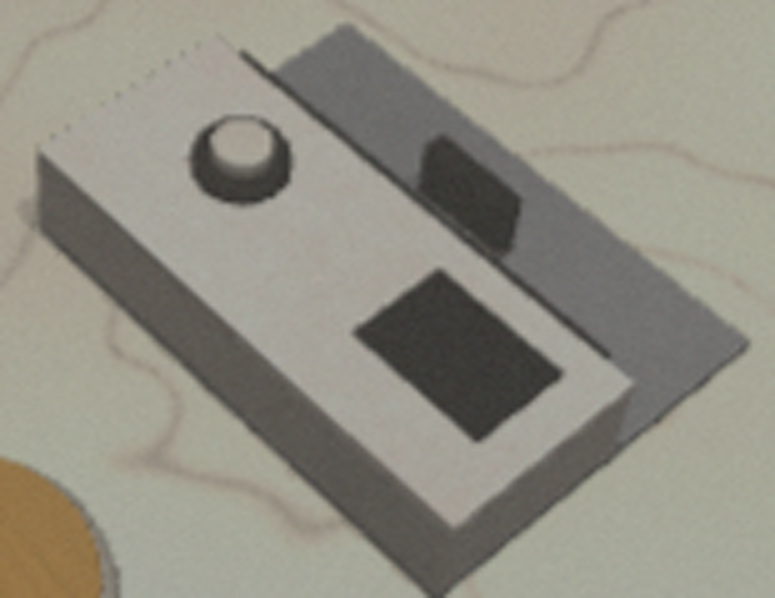

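```bash
cat >> h.py <<'E'
FO=np.array([576.7,227.7]); FY=0.0575
def fw(x,y): c,s=np.cos(FY),np.sin(FY); return np.array([FO[0]+c*x-s*y,FO[1]+s*x+c*y])
def wf(p): c,s=np.cos(FY),np.sin(FY); a,b=p[0]-FO[0],p[1]-FO[1]; return np.array([c*a+s*b,-s*a+c*b])
def plan(p,yaw=None):
    o=get_obs(); r,pt,y=o['tcp_rot']; 
    from scipy.spatial.transform import Rotation as Q
    R=Q.from_euler('xyz',[r,pt,y]).as_matrix()
    d=R.T@(np.array(p,float)-o['tool_pos'])
    rv=[0,0,0]
    if yaw is not None:
        Rt=Q.from_euler('xyz',[np.pi,0,yaw]).as_matrix(); rv=Q.from_matrix(R.T@Rt).as_rotvec()
    print('t',round(o['time'],2),'pos',o['tool_pos'].round(1),'rot',o['tcp_rot'].round(3),'q6',o['joint_positions'][5].round(2),'F',o['contact_force'].round(1),'w',round(o['grip_width'],1))
    print('rv',np.round(rv,3),'shift',d.round(1),'dist',np.linalg.norm(d).round(1))
E
python3 - <<'E'
from h import *
p=fw(-17,0); print(p); plan([*p,130],FY)
E
```

```text
[559.72809538 226.72303855]
t 0.1 pos [222.4 475.2 248.1] rot [-3.14  -0.     2.704] q6 -0.15 F [-0.  -0.4  0.1] w 92.0
rv [-1.000e-03  2.000e-03  2.646e+00] shift [-410.9  -81.9  118.2] dist 435.3
```

Request:
{"api": "step_arm", "payload": {"increments": "0 0 2.646 -411 -82 60 -1;0 0 2.646 -411 -82 60 -1;0 0 2.646 -411 -82 60 -1;0 0 2.646 -411 -82 60 -1;0 0 2.646 -411 -82 60 -1;0 0 2.646 -411 -82 60 -1;0 0 2.646 -411 -82 60 -1;0 0 2.646 -411 -82 60 -1;0 0 2.646 -411 -82 60 -1;0 0 2.646 -411 -82 60 -1;0 0 2.646 -411 -82 60 -1;0 0 2.646 -411 -82 60 -1;0 0 2.646 -411 -82 60 -1;0 0 2.646 -411 -82 60 -1;0 0 2.646 -411 -82 60 -1;0 0 2.646 -411 -82 118 -1;0 0 2.646 -411 -82 118 -1;0 0 2.646 -411 -82 118 -1;0 0 2.646 -411 -82 118 -1"}}

```text
time: 2.48
tool_pos: [561.2, 227.3, 132.9]
tcp_rot: [-3.141, -0.004, 0.059]
contact_force: [-0.3, -0.4, -0.2]
grip_width: 0.6
```

```bash
python3 - <<'E'
from h import *
p=fw(-17,0); plan([*p,58],FY)
d=snap('scene','s1.png'); a=cv2.imread('pics/s1.png')
cv2.imwrite('pics/s1z.png',cv2.resize(a[200:380,300:480],None,fx=3.3,fy=3.3))
E
```

```text
t 2.48 pos [561.2 227.3 132.9] rot [-3.141 -0.004  0.059] q6 1.77 F [-0.3 -0.4 -0.2] w 0.6
rv [-0.001 -0.004  0.001] shift [-1.8  0.6 74.9] dist 74.9
```

View pics/s1z.png

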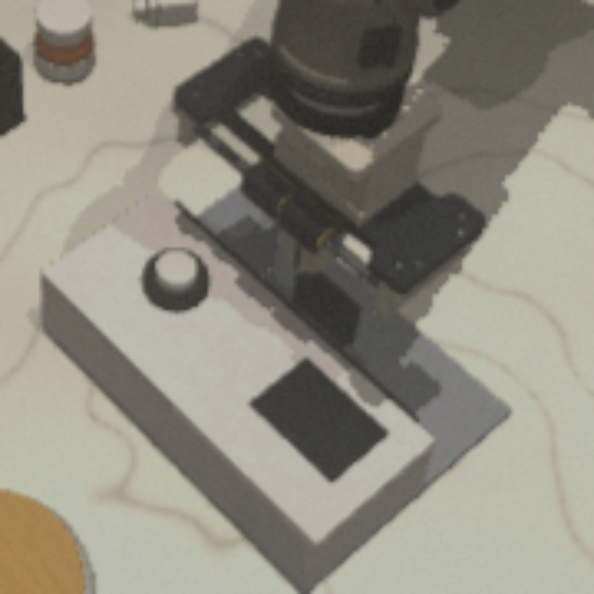

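Request:
{"api": "step_arm", "payload": {"increments": "0 0 0 -2 0.6 30 -1;0 0 0 -2 0.6 50 -1;0 0 0 -2 0.6 65 -1;0 0 0 -2 0.6 75 -1;0 0 0 -2 0.6 75 -1;0 0 0 -2 0.6 75 -1"}}

```text
time: 3.28
tool_pos: [558.6, 226.4, 56.5]
tcp_rot: [-3.141, -0.001, 0.058]
contact_force: [0.6, -0.2, 0.6]
grip_width: 0.4
```

Request:
{"api": "step_arm", "payload": {"increments": "0 0 0 -8 0 0 -1;0 0 0 -16 0 0 -1;0 0 0 -24 0 0 -1;0 0 0 -32 0 0 -1;0 0 0 -40 0 0 -1;0 0 0 -48 0 0 -1;0 0 0 -56 0 0 -1;0 0 0 -64 0 0 -1;0 0 0 -72 0 0 -1;0 0 0 -80 0 0 -1;0 0 0 -86 0 0 -1;0 0 0 -92 0 0 -1;0 0 0 -95 0 0 -1;0 0 0 -97 0 0 -1;0 0 0 -97 0 0 -1"}}

```text
time: 5.15
tool_pos: [461.1, 220.7, 55.6]
tcp_rot: [3.142, 0.0, 0.058]
contact_force: [1.9, -1.5, 0.8]
grip_width: 0.6
```

Request:
{"api": "step_arm", "payload": {"increments": "0 0 0 -1.5 0 0 -1;0 0 0 -3 0 0 -1;0 0 0 -3 0 0 -1;0 0 0 -3 0 0 -1"}}

```text
time: 5.65
tool_pos: [460.9, 220.7, 55.9]
tcp_rot: [-3.141, -0.006, 0.058]
contact_force: [10.3, -0.6, -6.1]
grip_width: 0.8
```

Request:
{"api": "step_arm", "payload": {"increments": "0 0 0 6 0 0 -1;0 0 0 6 0 -50 -1;0 0 0 6 0 -110 -1;0 0 0 6 60 -170 -1;0 0 0 6 120 -200 -1;0 0 0 6 180 -200 -0.2;0 0 0 6 250 -200 -0.2;0 0 0 6 250 -200 -0.2;0 0 0 6 250 -200 -0.2"}}

```text
time: 6.78
tool_pos: [478.2, -30.2, 255.4]
tcp_rot: [-3.141, 0.001, 0.054]
contact_force: [-0.2, 0.0, -0.4]
grip_width: 34.6
```

```bash
python3 - <<'E'
from h import *
d=snap('top','t2.png'); a=cv2.imread('pics/t2.png')
cv2.imwrite('pics/t2z.png',cv2.resize(a[140:250,155:285],None,fx=6,fy=5.4,interpolation=cv2.INTER_CUBIC))
d=snap('scene','s2.png'); a=cv2.imread('pics/s2.png')
cv2.imwrite('pics/s2z.png',cv2.resize(a[200:380,300:480],None,fx=3.3,fy=3.3,interpolation=cv2.INTER_CUBIC))
E
```

```text
(no output)
```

View pics/t2.png

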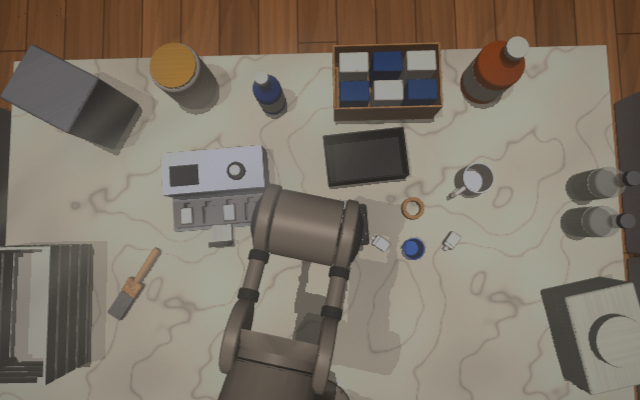

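View pics/t2z.png

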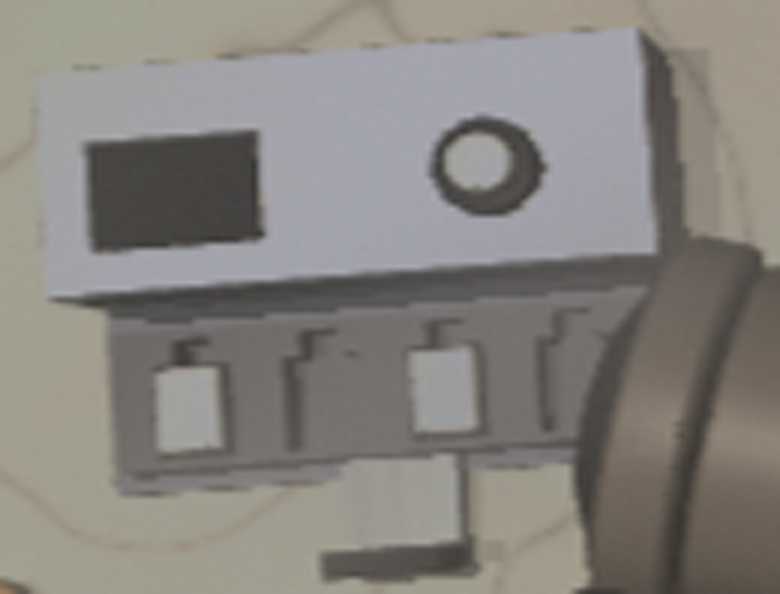

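View pics/s2z.png

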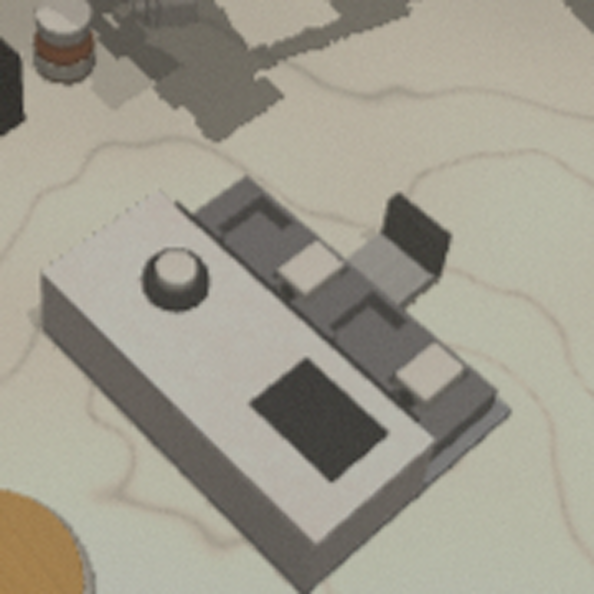

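```bash
python3 - <<'E'
from h import *
d=dict(np.load('pics/t2.npz')); g=cv2.cvtColor(d['frame'],cv2.COLOR_RGB2GRAY)
S=8; x0,y0=175,198
c=cv2.resize(g[y0:225,x0:245],None,fx=S,fy=S,interpolation=cv2.INTER_CUBIC)
m=((c>118)*255).astype(np.uint8)
for ct in cv2.findContours(m,cv2.RETR_EXTERNAL,cv2.CHAIN_APPROX_NONE)[0]:
    if cv2.contourArea(ct)<2500: continue
    b=cv2.boxPoints(cv2.minAreaRect(ct)); M=cv2.moments(ct); cc=np.array([M['m10'],M['m01']])/M['m00']
    P=[ray(d,(q[0]+.5)/S-.5+x0,(q[1]+.5)/S-.5+y0,41)[:2] for q in list(b)+[cc]]
    print(np.round([wf(p) for p in P],1).tolist(), np.round(P[-1],1))
s=dict(np.load('pics/s2.npz'))
# scene view spent centres, approx
for p in [(310,267),(430,374)]:
    q=ray(s,(p[0])/3.3+300,p[1]/3.3+200,41); print('scene',q.round(1),wf(q).round(1))
E
```

```text
[[-33.3, 96.7], [-33.7, 67.9], [-73.4, 67.2], [-73.0, 95.9], [-53.5, 81.5]] [518.6 306. ]
[[-31.3, -11.6], [-32.2, -40.6], [-72.9, -40.1], [-72.0, -11.2], [-52.7, -26.3]] [525.6 198.4]
scene [523.7 202.3  41. ] [-54.4 -22.3]
scene [518.  311.4  41. ] [-53.8  86.9]
```

```bash
python3 - <<'E'
from h import *
d=dict(np.load('pics/s2.npz')); g=cv2.cvtColor(d['frame'],cv2.COLOR_RGB2GRAY)
S=8; x0,y0=380,265
c=cv2.resize(g[y0:330,x0:450],None,fx=S,fy=S,interpolation=cv2.INTER_CUBIC)
m=((c>120)*255).astype(np.uint8)
cv2.imwrite('pics/m.png',np.hstack([c,m])[:, :800*2:2][::2])
for ct in cv2.findContours(m,cv2.RETR_EXTERNAL,cv2.CHAIN_APPROX_NONE)[0]:
    if cv2.contourArea(ct)<2500: continue
    M=cv2.moments(ct); cc=np.array([M['m10'],M['m01']])/M['m00']
    P=ray(d,(cc[0]+.5)/S-.5+x0,(cc[1]+.5)/S-.5+y0,41); print(cv2.contourArea(ct)/64,P.round(1),wf(P).round(1))
# hood roof corners & button in scene at initial zoom 5 / 4.6
s=dict(np.load('pics/scene0.npz'))
for n,p,z in [('roofTL',(40,152),72),('roofTR',(215,38),72),('roofR',(633,382),72),('roofB',(453,528),72),('btn',(243,143),94),('baseR',(748,345),8),('baseT',(345,25),8)]:
    q=ray(s,p[0]/5-.4+305,p[1]/4.6-.4+250,z); print(n,q.round(1),wf(q).round(1))
# compare TCP in both views: fingertip
E
```

```text
564.5 [569.2 261.7  41. ] [-5.5 34.4]
1057.390625 [468.  285.5  41. ] [-105.2   64. ]
672.484375 [493.9 211.   41. ] [-83.6 -11.9]
roofTL [685.8 114.1  72. ] [ 102.4 -119.6]
roofTR [582.4 106.7  72. ] [  -1.2 -121.1]
roofR [565.8 355.1  72. ] [ -3.6 127.8]
roofB [669.8 362.3  72. ] [100.7 129.1]
btn [622.3 174.4  94. ] [ 42.4 -55.8]
baseR [477.9 351.2   8. ] [-91.5 129. ]
baseT [493.7 100.7   8. ] [ -90.2 -122. ]
```

```bash
python3 - <<'E'
from h import *
s=dict(np.load('pics/s1.npz'));a=cv2.imread('pics/s1.png')
o=[561.2,227.3,110.9]
for y in(-19,19): print(proj(s,[o[0],o[1]+y,o[2]]))
u,v=proj(s,o); u,v=int(u),int(v)
c=cv2.resize(a[v-40:v+30,u-40:u+40],None,fx=9,fy=8,interpolation=cv2.INTER_CUBIC)
for dx in(-9.5,9.5):
  for dy in(-19,0,19):
    q=proj(s,[o[0]+dx,o[1]+dy,o[2]]); cv2.circle(c,(int((q[0]-u+40)*9+4),int((q[1]-v+40)*8+4)),3,(0,0,255),-1)
cv2.imwrite('pics/tip.png',c)
E
```

```text
[386.0177031  272.39342874]
[398.20686374 284.34453541]
```

View pics/tip.png

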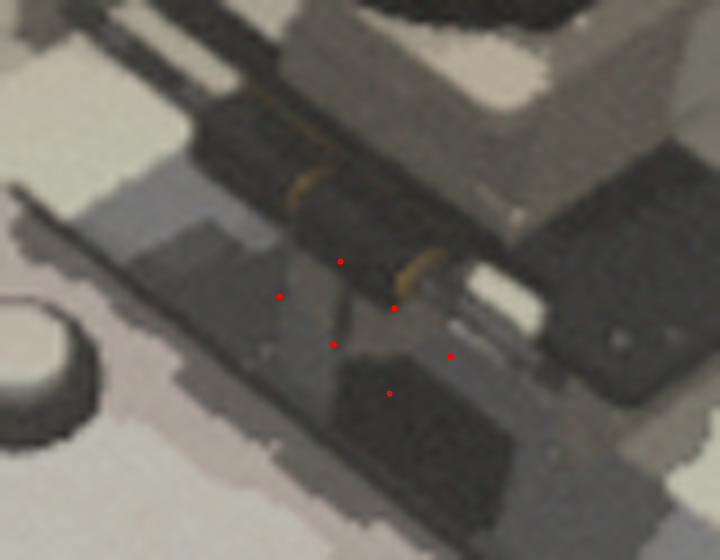

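```bash
sed -i 's/FO=np.array(\[576.7,227.7\])/FO=np.array([575.9,229.3])/' h.py; python3 - <<'E'
from h import *
p=fw(-53,-27); print(p);plan([*p,100],FY);plan([*p,54.5],FY)
E
```

```text
[524.53923614 199.2988011 ]
t 6.88 pos [478.2 -28.1 255.4] rot [-3.14e+00  1.00e-03  5.70e-02] q6 1.29 F [-0.1  0.3  0.2] w 36.3
rv [-0.001  0.001 -0.   ] shift [  59.5 -224.2  155.6] dist 279.3
t 6.88 pos [478.2 -28.1 255.4] rot [-3.14e+00  1.00e-03  5.70e-02] q6 1.29 F [-0.1  0.3  0.2] w 36.3
rv [-0.001  0.001 -0.   ] shift [  59.5 -224.2  201.1] dist 307.0
```

Request:
{"api": "step_arm", "payload": {"increments": "0 0 0 30 -60 0 -0.2;0 0 0 59.5 -120 60 -0.2;0 0 0 59.5 -180 100 -0.2;0 0 0 59.5 -224 140 -0.2;0 0 0 59.5 -224 140 -0.2;0 0 0 59.5 -224 155 -0.2;0 0 0 59.5 -224 155 -0.2"}}

```text
time: 7.75
tool_pos: [524.0, 198.6, 99.8]
tcp_rot: [3.141, 0.003, 0.059]
contact_force: [-0.9, -0.4, -0.0]
grip_width: 36.4
```

```bash
python3 - <<'E'
from h import *
p=fw(-53,-27); plan([*p,54.5],FY)
d=snap('scene','s3.png'); a=cv2.imread('pics/s3.png')
cv2.imwrite('pics/s3z.png',cv2.resize(a[240:320,340:460],None,fx=6,fy=6,interpolation=cv2.INTER_CUBIC))
E
```

```text
t 7.75 pos [524.  198.6  99.8] rot [3.141e+00 3.000e-03 5.900e-02] q6 1.74 F [-0.9 -0.4 -0. ] w 36.4
rv [0.001 0.003 0.002] shift [ 0.7 -0.7 45.3] dist 45.3
```

View pics/s3z.png

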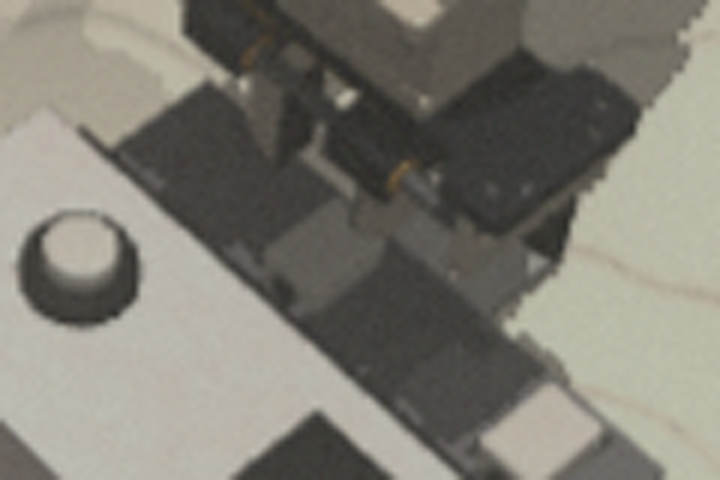

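Request:
{"api": "step_arm", "payload": {"increments": "0 0 0 0.7 -0.7 20 -0.2;0 0 0 0.7 -0.7 35 -0.2;0 0 0 0.7 -0.7 42 -0.2;0 0 0 0.7 -0.7 45 -0.2;0 0 0 0.7 -0.7 45 -0.2"}}

```text
time: 8.43
tool_pos: [526.0, 199.0, 56.0]
tcp_rot: [-3.141, -0.0, 0.058]
contact_force: [-0.3, -1.1, 0.6]
grip_width: 36.8
```

Request:
{"api": "step_arm", "payload": {"increments": "0 0 0 0 0 0 -1;0 0 0 0 0 0 -1;0 0 0 0 0 0 -1;0 0 0 0 0 0 -1"}}

```text
time: 8.93
tool_pos: [526.1, 199.2, 56.1]
tcp_rot: [-3.141, -0.001, 0.058]
contact_force: [-0.1, 0.4, 4.0]
grip_width: 27.0
```

```bash
python3 - <<'E'
from h import *
plan([648,-110,150],FY)
E
```

```text
t 8.93 pos [526.1 199.2  56.1] rot [-3.141e+00 -1.000e-03  5.800e-02] q6 1.74 F [-0.1  0.4  4. ] w 27.0
rv [-0.    -0.001  0.   ] shift [103.9 315.7 -93.8] dist 345.3
```

Request:
{"api": "step_arm", "payload": {"increments": "0 0 0 0 0 -20 -1;0 0 0 0 0 -60 -1;0 0 0 0 0 -100 -1;0 0 0 15 45 -100 -1;0 0 0 35 100 -100 -1;0 0 0 50 155 -100 -1;0 0 0 70 210 -100 -1;0 0 0 88 265 -100 -1;0 0 0 104 316 -100 -1;0 0 0 104 316 -100 -1;0 0 0 104 316 -95 -1;0 0 0 104 316 -95 -1"}}

```text
time: 10.42
tool_pos: [647.2, -108.8, 149.9]
tcp_rot: [-3.141, 0.002, 0.059]
contact_force: [0.7, -0.8, -0.4]
grip_width: 27.4
```

```bash
python3 - <<'E'
from h import *
plan([648,-110,150],FY)
d=snap('scene','s4.png'); a=cv2.imread('pics/s4.png')
cv2.imwrite('pics/s4z.png',cv2.resize(a[120:300,180:420],None,fx=3.2,fy=3.2,interpolation=cv2.INTER_CUBIC))
E
```

```text
t 10.43 pos [ 647.2 -108.8  149.9] rot [-3.141e+00  2.000e-03  5.900e-02] q6 1.23 F [ 0.7 -0.8 -0.4] w 27.4
rv [-0.001  0.002  0.002] shift [ 0.7  1.2 -0.1] dist 1.4
```

View pics/s4z.png

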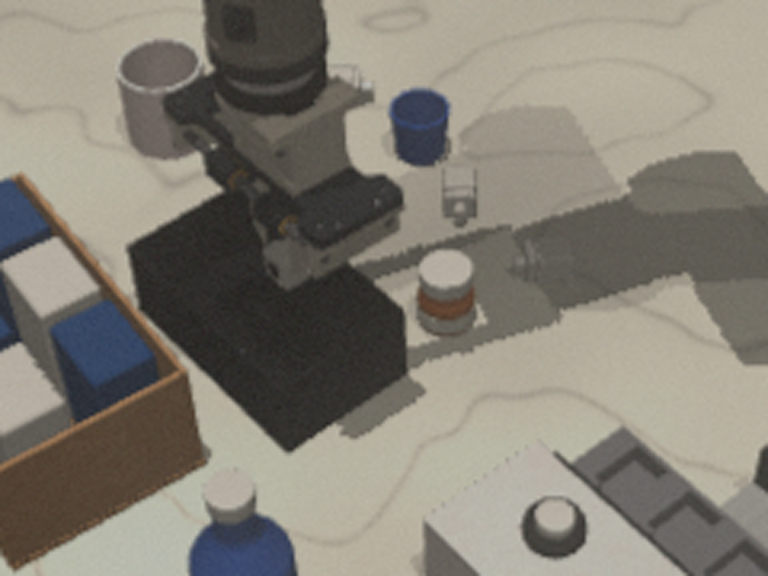

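Request:
{"api": "step_arm", "payload": {"increments": "0 0 0 0 0 30 -1;0 0 0 0 0 60 -1;0 0 0 0 0 60 -1;0 0 0 0 0 60 0.1;0 0 0 0 0 60 0.1;0 0 0 0 0 60 0.1;0 0 0 0 0 30 0.1;0 0 0 0 0 -10 0.1;0 0 0 0 0 -20 0.1"}}

```text
time: 11.6
tool_pos: [649.3, -110.8, 174.3]
tcp_rot: [3.14, -0.006, 0.058]
contact_force: [-0.1, -0.9, -1.6]
grip_width: 50.2
```

```bash
python3 - <<'E'
from h import *
plan([*fw(-53,81),150],FY);plan([*fw(-53,81),56],FY)
d=snap('scene','s5.png'); a=cv2.imread('pics/s5.png')
cv2.imwrite('pics/s5z.png',cv2.resize(a[120:300,180:420],None,fx=3.2,fy=3.2,interpolation=cv2.INTER_CUBIC))
E
```

```text
t 11.6 pos [ 649.3 -110.8  174.3] rot [ 3.14  -0.006  0.058] q6 1.23 F [-0.1 -0.9 -1.6] w 50.2
rv [ 0.002 -0.006  0.   ] shift [-106.7 -424.9   22.9] dist 438.7
t 11.6 pos [ 649.3 -110.8  174.3] rot [ 3.14  -0.006  0.058] q6 1.23 F [-0.1 -0.9 -1.6] w 50.2
rv [ 0.002 -0.006  0.   ] shift [-107.3 -425.   116.9] dist 453.7
```

View pics/s5z.png

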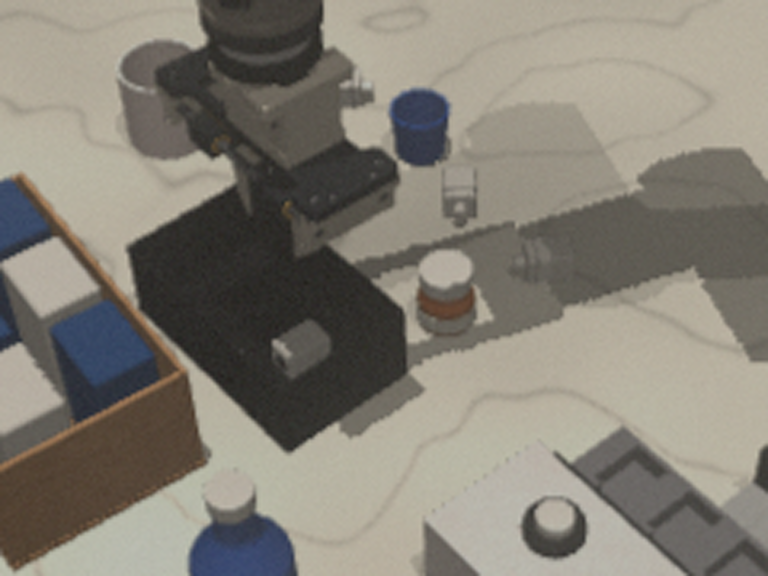

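Request:
{"api": "step_arm", "payload": {"increments": "0 0 0 -15 -60 0 -0.2;0 0 0 -30 -120 0 -0.2;0 0 0 -45 -180 0 -0.2;0 0 0 -60 -240 0 -0.2;0 0 0 -75 -300 0 -0.2;0 0 0 -90 -360 20 -0.2;0 0 0 -107 -425 40 -0.2;0 0 0 -107 -425 60 -0.2;0 0 0 -107 -425 75 -0.2;0 0 0 -107 -425 75 -0.2;0 0 0 -107 -425 75 -0.2"}}

```text
time: 13.02
tool_pos: [517.4, 306.8, 96.2]
tcp_rot: [-3.141, -0.001, 0.056]
contact_force: [-0.6, -0.2, 0.4]
grip_width: 36.7
```

```bash
python3 - <<'E'
from h import *
plan([*fw(-53,81),56],FY)
E
```

```text
t 13.03 pos [517.4 306.8  96.2] rot [-3.141e+00 -1.000e-03  5.600e-02] q6 1.92 F [-0.6 -0.2  0.4] w 36.7
rv [-0.    -0.001 -0.001] shift [ 0.9 -0.2 40.3] dist 40.3
```

Request:
{"api": "step_arm", "payload": {"increments": "0 0 0 1 0 20 -0.2;0 0 0 1 0 33 -0.2;0 0 0 1 0 40 -0.2;0 0 0 1 0 40 -0.2;0 0 0 1 0 40 -1;0 0 0 1 0 40 -1;0 0 0 1 0 40 -1;0 0 0 1 0 40 -1"}}

```text
time: 14.02
tool_pos: [517.8, 307.9, 56.3]
tcp_rot: [-3.141, -0.001, 0.058]
contact_force: [0.7, -0.6, 3.2]
grip_width: 27.8
```

```bash
python3 - <<'E'
from h import *
plan([647,-175,150],FY)
E
```

```text
t 14.03 pos [517.8 307.9  56.3] rot [-3.141e+00 -1.000e-03  5.800e-02] q6 1.92 F [ 0.7 -0.6  3.2] w 27.8
rv [-0.    -0.001  0.   ] shift [101.1 489.6 -93.8] dist 508.6
```

Request:
{"api": "step_arm", "payload": {"increments": "0 0 0 0 0 -20 -1;0 0 0 0 0 -60 -1;0 0 0 0 0 -100 -1;0 0 0 12 60 -105 -1;0 0 0 25 120 -105 -1;0 0 0 37 180 -105 -1;0 0 0 50 240 -105 -1;0 0 0 62 300 -105 -1;0 0 0 74 360 -105 -1;0 0 0 88 425 -105 -1;0 0 0 101 490 -105 -1;0 0 0 101 490 -100 -1;0 0 0 101 490 -94 -1;0 0 0 101 490 -94 -1"}}

```text
time: 15.78
tool_pos: [646.0, -173.7, 148.8]
tcp_rot: [-3.14, 0.002, 0.059]
contact_force: [1.3, 0.6, -0.3]
grip_width: 27.3
```

```bash
python3 - <<'E'
from h import *
plan([647,-175,95],FY)
d=snap('scene','s6.png'); a=cv2.imread('pics/s6.png')
cv2.imwrite('pics/s6z.png',cv2.resize(a[120:300,180:420],None,fx=3.2,fy=3.2,interpolation=cv2.INTER_CUBIC))
E
```

```text
t 15.78 pos [ 646.  -173.7  148.8] rot [-3.14e+00  2.00e-03  5.90e-02] q6 1.13 F [ 1.3  0.6 -0.3] w 27.3
rv [-0.001  0.002  0.002] shift [ 1.   1.5 53.8] dist 53.8
```

View pics/s6z.png

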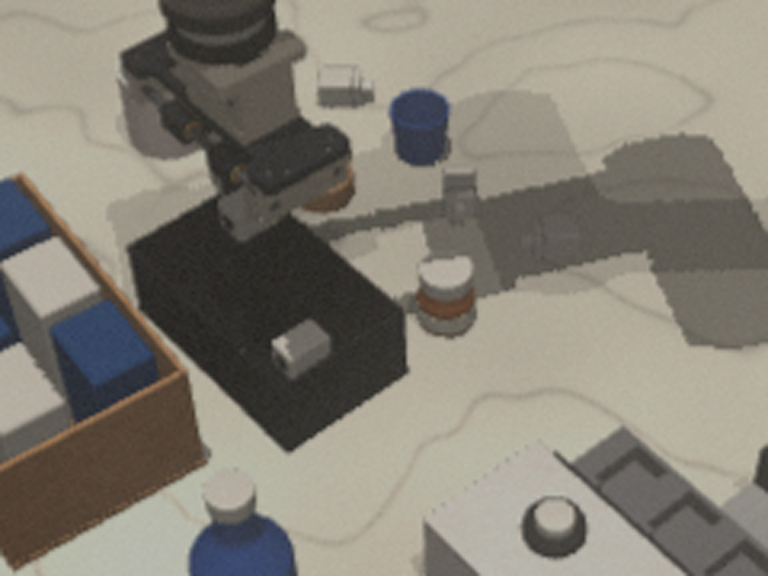

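Request:
{"api": "step_arm", "payload": {"increments": "0 0 0 0 0 30 -1;0 0 0 0 0 55 -1;0 0 0 0 0 55 -1;0 0 0 0 0 55 0.1;0 0 0 0 0 55 0.1;0 0 0 0 0 55 0.1;0 0 0 0 0 30 0.1;0 0 0 0 0 -10 0.1;0 0 0 0 0 -60 0.1"}}

```text
time: 16.95
tool_pos: [646.1, -175.5, 210.4]
tcp_rot: [-3.141, 0.001, 0.058]
contact_force: [0.9, -0.8, -0.3]
grip_width: 50.4
```

```bash
python3 - <<'E'
from h import *
plan([0,0,0])
for n in('top','scene'): snap(n,n[0]+'7.png')
a=cv2.imread('pics/t7.png'); cv2.imwrite('pics/t7z.png',cv2.resize(a[170:270,320:480],None,fx=5,fy=5,interpolation=cv2.INTER_CUBIC))
a=cv2.imread('pics/s7.png'); cv2.imwrite('pics/s7z.png',cv2.resize(a[120:300,180:420],None,fx=3.2,fy=3.2,interpolation=cv2.INTER_CUBIC))
E
```

```text
t 16.95 pos [ 646.1 -175.5  210.4] rot [-3.141e+00  1.000e-03  5.800e-02] q6 1.13 F [ 0.9 -0.8 -0.3] w 50.4
rv [0 0 0] shift [-634.7 -212.3  211.5] dist 701.9
```

View pics/t7.png

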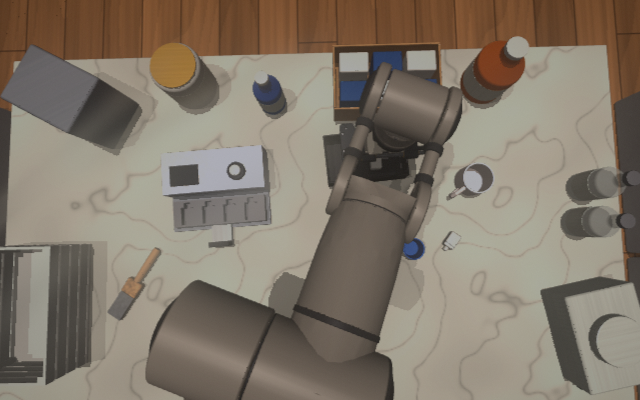

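View pics/s7z.png

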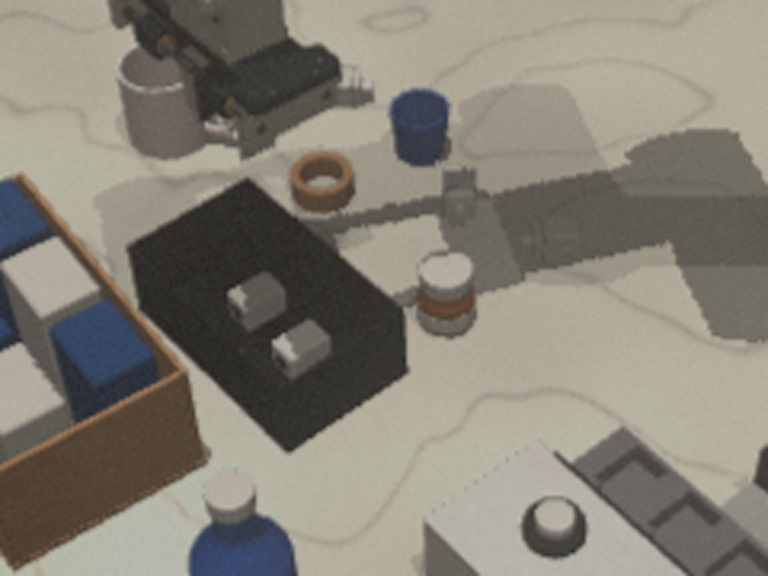

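```bash
cat >> h.py <<'E'
def local(d,P,S=10,r=14,fn=None,z=28):
    g=d['frame']; u,v=proj(d,P); x0,y0=int(u)-r,int(v)-r
    c=cv2.resize(g[y0:y0+2*r,x0:x0+2*r],None,fx=S,fy=S,interpolation=cv2.INTER_CUBIC)
    if fn: cv2.imwrite('pics/'+fn,cv2.cvtColor(cv2.resize(c,None,fx=1.4,fy=1.4),cv2.COLOR_RGB2BGR))
    return c,(x0,y0,S)
def tow(d,o,x,y,z): x0,y0,S=o; return ray(d,(x+.5)/S-.5+x0,(y+.5)/S-.5+y0,z)
E
python3 - <<'E'
from h import *
T0=dict(np.load('pics/top0.npz'));T7=dict(np.load('pics/t7.npz'));S0=dict(np.load('pics/scene0.npz'))
G={'A':(427.8,-72.8,28),'B':(439,-184.5,28),'C':(444.4,-361,28)}
ims=[]
for n,p in G.items():
    r=[]
    for t,d in(('t',T7 if n=='C' else T0),('s',S0)):
        c,o=local(d,p); ims.append(c); print(n,t,o)
cv2.imwrite('pics/caps.png',cv2.cvtColor(np.vstack([np.hstack(ims[::2]),np.hstack(ims[1::2])]),cv2.COLOR_RGB2BGR)[:, :])
E
```

```text
A t (323, 234, 10)
A s (336, 183, 10)
B t (367, 229, 10)
B s (307, 161, 10)
C t (438, 225, 10)
C s (270, 129, 10)
```

```bash
python3 -c "
import cv2;a=cv2.imread('pics/caps.png');print(a.shape)
cv2.imwrite('pics/caps2.png',cv2.resize(a,(798,532)))"
```

```text
(560, 840, 3)
```

View pics/caps2.png

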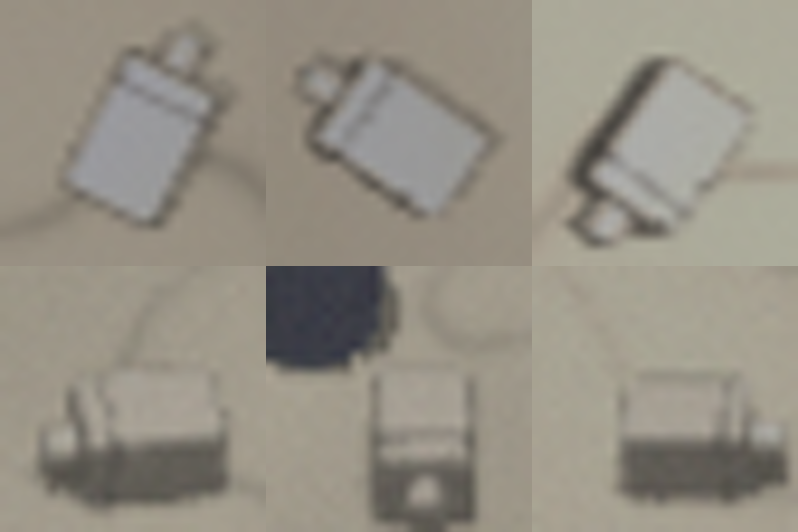

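```bash
python3 - <<'E'
from h import *
T0=dict(np.load('pics/top0.npz'));T7=dict(np.load('pics/t7.npz'));S0=dict(np.load('pics/scene0.npz'))
# corners ordered nozzle-end pair first
D={'A':((T0,(323,234,10),[(128,55),(215,103),(155,225),(65,180)]),(S0,(336,183,10),[(72,109),(85,181),(226,174),(218,106)])),
'B':((T0,(367,229,10),[(106,60),(52,137),(166,217),(229,135)]),(S0,(307,161,10),[(108,194),(209,194),(206,100),(106,100)])),
'C':((T7,(438,225,10),[(68,165),(140,230),(220,112),(140,60)]),(S0,(270,129,10),[(212,109),(220,179),(90,174),(90,109)]))}
for n,v in D.items():
    for d,o,c in v:
        P=np.array([tow(d,o,x/.95,y/.95,28)[:2] for x,y in c]); a=(P[0]+P[1]-P[2]-P[3])/2
        e=[np.linalg.norm(P[i]-P[(i+1)%4]).round(1) for i in range(4)]
        print(n,P.mean(0).round(1),'yaw',np.arctan2(a[1],a[0]).round(3),e)
E
```

```text
A [428.4 -73.3] yaw -0.488 [np.float64(26.2), np.float64(35.7), np.float64(26.5), np.float64(36.8)]
A [426.7 -69.7] yaw -0.594 [np.float64(28.2), np.float64(39.2), np.float64(26.6), np.float64(41.0)]
B [ 439.5 -183.2] yaw 0.97 [np.float64(24.9), np.float64(36.4), np.float64(27.3), np.float64(37.7)]
B [ 436.8 -181.1] yaw 0.948 [np.float64(29.0), np.float64(39.8), np.float64(29.3), np.float64(39.8)]
C [ 444.7 -361.7] yaw 2.505 [np.float64(25.0), np.float64(37.8), np.float64(24.7), np.float64(33.8)]
C [ 441.8 -359. ] yaw 2.469 [np.float64(34.0), np.float64(40.2), np.float64(31.5), np.float64(38.2)]
```

```bash
python3 - <<'E'
from h import *
plan([443.3,-360.3,130],2.49)
E
```

```text
t 17.05 pos [ 649.2 -176.6  217.2] rot [ 3.136 -0.012  0.058] q6 1.13 F [ 0.7 -0.2  0.6] w 50.3
rv [ 1.600e-02  1.000e-03 -2.432e+00] shift [-217.1  171.1   85.6] dist 289.4
```

Request:
{"api": "step_arm", "payload": {"increments": "0 0 -0.18 -40 35 0 0.1;0 0 -0.36 -80 70 0 0.1;0 0 -0.54 -120 100 0 0.1;0 0 -0.72 -170 140 0 0.1;0 0 -0.9 -217 171 20 0.1;0 0 -1.08 -217 171 40 0.1;0 0 -1.26 -217 171 60 0.1;0 0 -1.44 -217 171 80 0.1;0 0 -1.62 -217 171 85 0.1;0 0 -1.8 -217 171 85 0.1;0 0 -1.98 -217 171 85 0.1;0 0 -2.16 -217 171 85 0.1;0 0 -2.34 -217 171 85 0.1;0 0 -2.43 -217 171 85 0.1;0 0 -2.43 -217 171 85 0.1;0 0 -2.43 -217 171 85 0.1"}}

```text
time: 19.05
tool_pos: [439.8, -358.8, 124.7]
tcp_rot: [3.141, 0.0, 2.486]
contact_force: [-0.7, -0.4, 0.1]
grip_width: 50.9
```

```bash
python3 - <<'E'
from h import *
plan([443.3,-360.3,39],2.49)
d=snap('scene','s8.png'); local(d,[443,-360,60],S=9,r=32,fn='s8z.png')
E
```

```text
t 19.05 pos [ 439.8 -358.8  124.7] rot [3.141 0.    2.486] q6 -1.73 F [-0.7 -0.4  0.1] w 50.9
rv [ 0.     0.    -0.004] shift [-3.7  0.9 85.7] dist 85.8
```

View pics/s8z.png

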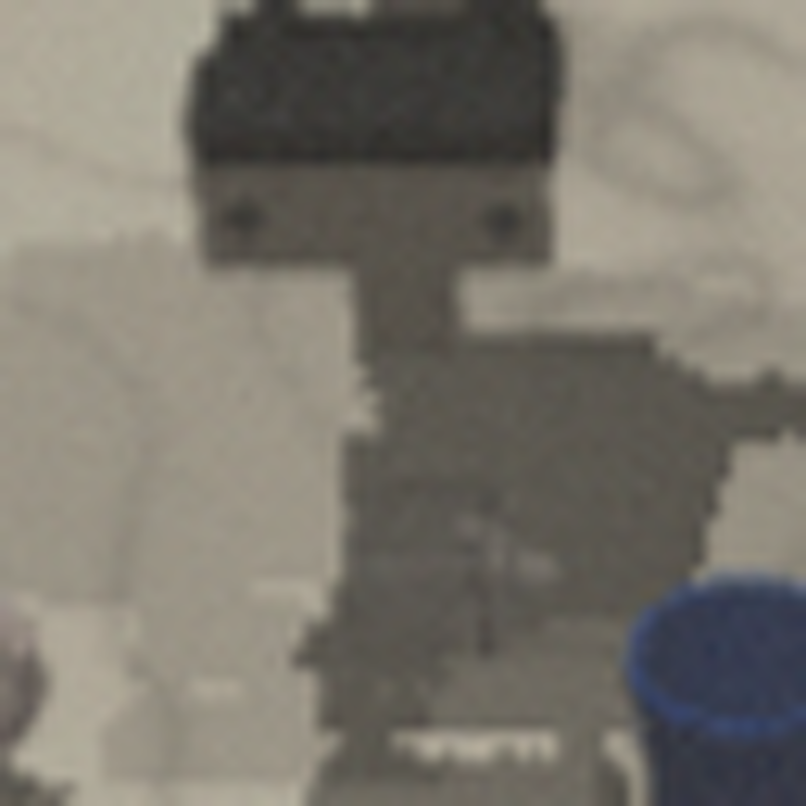

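```bash
python3 - <<'E'
from h import *
d=dict(np.load('pics/s8.npz')); u,v=proj(d,[443,-360,60]); x0=int(u)-32
print('finger col meas',x0+((410/1.4)+.5)/9-.5)
o=get_obs()['tool_pos']
for dz in(-22,0,20): print(dz,proj(d,o+[0,0,dz]))
print('cap col 285.76, TCP at cap height:',proj(d,[o[0],o[1],28]))
g=d['frame'];r=int(v)-20
for rr in (int(v)-4,int(v)-6,int(v)-8): print(rr,g[rr,x0+20:x0+45].mean(1).astype(int))
E
```

```text
finger col meas 284.0952380952381
-22 [284.84002523 122.89996562]
0 [284.40738943 116.58546596]
20 [284.00557543 110.72082323]
cap col 285.76, TCP at cap height: [286.23950141 143.32590349]
130 [146 143 146 143 149 146 148 145 104  83  87  85  85  85  85  81  86  86
  87  85  85  84  84  84  86]
128 [137 142 146 146 145 147 147 147 102  82  77  81  80  83  78  82  93 105
 110 109 108 104  99 100 102]
126 [137 143 146 149 148 145 147 139  98  80  82  82  80  82  78  79 106 136
 144 139 135 134 129 130 130]
```

Request:
{"api": "step_arm", "payload": {"increments": "0 0 0 -1.6 0.5 30 0.1;0 0 0 -1.6 0.5 60 0.1;0 0 0 -1.6 0.5 80 0.1;0 0 0 -1.6 0.5 86 0.1;0 0 0 -1.6 0.5 86 0.1;0 0 0 -1.6 0.5 86 -1;0 0 0 -1.6 0.5 86 -1;0 0 0 -1.6 0.5 86 -1;0 0 0 -1.6 0.5 86 -1;0 0 0 -1.6 0.5 86 -1"}}

```text
time: 20.35
tool_pos: [441.7, -359.6, 39.3]
tcp_rot: [-3.142, 0.001, 2.488]
contact_force: [-0.5, 0.5, 5.2]
grip_width: 27.8
```

Request:
{"api": "step_arm", "payload": {"increments": "0 0 0 0 0 -30 -1;0 0 0 0 0 -70 -1;0 0 0 0 0 -100 -1;0 0 0 0 0 -100 -1;0 0 0 0 0 -100 -1"}}

```text
time: 20.98
tool_pos: [440.9, -358.9, 137.6]
tcp_rot: [3.141, -0.002, 2.488]
contact_force: [-0.1, -1.0, -0.5]
grip_width: 27.8
```

```bash
python3 - <<'E'
from h import *
plan([500,100,200],FY)
d=snap('scene','s9.png'); local(d,get_obs()['tool_pos'],S=9,r=32,fn='s9z.png')
E
```

```text
t 20.98 pos [ 440.9 -358.9  137.6] rot [ 3.141e+00 -2.000e-03  2.488e+00] q6 -1.73 F [-0.1 -1.  -0.5] w 27.8
rv [-2.00e-03 -1.00e-03  2.43e+00] shift [232.4 400.2 -61.8] dist 466.9
```

View pics/s9z.png

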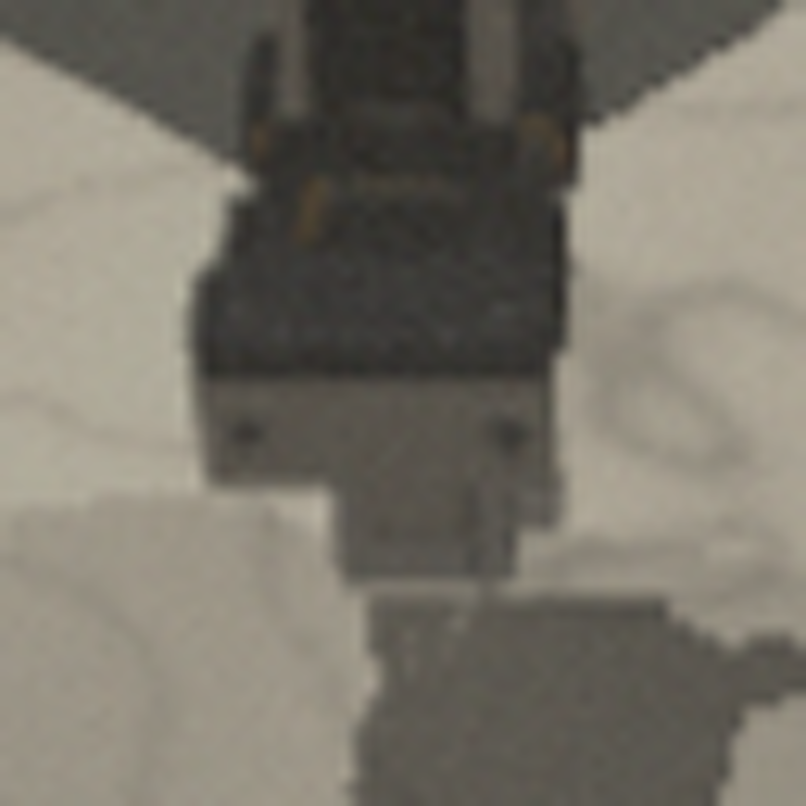

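```bash
python3 - <<'E'
from h import *
d=dict(np.load('pics/s9.npz')); o=np.array([440.9,-358.9,137.6]); u,v=proj(d,o); x0,y0=int(u)-32,int(v)-32
print(x0+(430/1.4+.5)/9-.5, proj(d,o+[0,0,-20]), proj(d,o+[0,0,-30]),y0)
for r in (41,43,44): print(y0+r,d['frame'][y0+r,x0+20:x0+48].mean(1).astype(int))
E
```

```text
284.6825396825397 [284.21321128 118.74645575] [284.41138515 121.61363236] 80
121 [144 140 158 162 165 167 122  90  82  82  82  82  84  81  81  82  77  72
  82  84  78  87  91  91 116 153 164 163]
123 [140 135 140 143 150 154 120  89  85  80  75  80  79  78  79  80  75  76
  84  84  78 120 129 129 138 148 144 145]
124 [139 138 141 143 148 145 121  93  85  85  84  84  85  83  84  83  83  76
  80  88  80 131 142 141 137 134 131 131]
```

```bash
sed -i 's/FO=np.array(\[575.9,229.3\])/FO=np.array([574.8,230.6])/' h.py; python3 - <<'E'
from h import *
p=fw(-53,-81);print(p); plan([*p,190],FY)
E
```

```text
[526.54252544 146.68804526]
t 21.02 pos [ 440.8 -358.7  137.2] rot [ 3.141e+00 -3.000e-03  2.488e+00] q6 -1.73 F [ 0.1  0.3 -0.1] w 27.4
rv [-3.00e-03 -2.00e-03  2.43e+00] shift [239.5 453.3 -51.9] dist 515.3
```

Request:
{"api": "step_arm", "payload": {"increments": "0 0 0.1 0 0 -55 -1;0 0 0.25 25 45 -55 -1;0 0 0.43 50 95 -55 -1;0 0 0.61 75 142 -55 -1;0 0 0.79 100 190 -55 -1;0 0 0.97 125 237 -55 -1;0 0 1.15 150 284 -55 -1;0 0 1.33 175 332 -55 -1;0 0 1.51 200 380 -55 -1;0 0 1.69 225 425 -55 -1;0 0 1.87 239.5 453 -55 -1;0 0 2.05 239.5 453 -55 -1;0 0 2.23 239.5 453 -40 -1;0 0 2.43 239.5 453 -20 -1;0 0 2.43 239.5 453 0 -1;0 0 2.43 239.5 453 20 -1;0 0 2.43 239.5 453 28 -1;0 0 2.43 239.5 453 28 -1;0 0 2.43 239.5 453 28 -1"}}

```text
time: 23.4
tool_pos: [527.2, 145.9, 111.2]
tcp_rot: [-3.141, -0.001, 0.058]
contact_force: [0.4, -0.9, -0.5]
grip_width: 27.7
```

```bash
python3 - <<'E'
from h import *
p=fw(-53,-81); plan([*p,54.5],FY)
d=snap('scene','s10.png'); local(d,[*p,45],S=9,r=32,fn='s10z.png')
E
```

```text
t 23.4 pos [527.2 145.9 111.2] rot [-3.141e+00 -1.000e-03  5.800e-02] q6 1.64 F [ 0.4 -0.9 -0.5] w 27.7
rv [-0.    -0.001  0.   ] shift [-0.7 -0.8 56.7] dist 56.7
```

View pics/s10z.png

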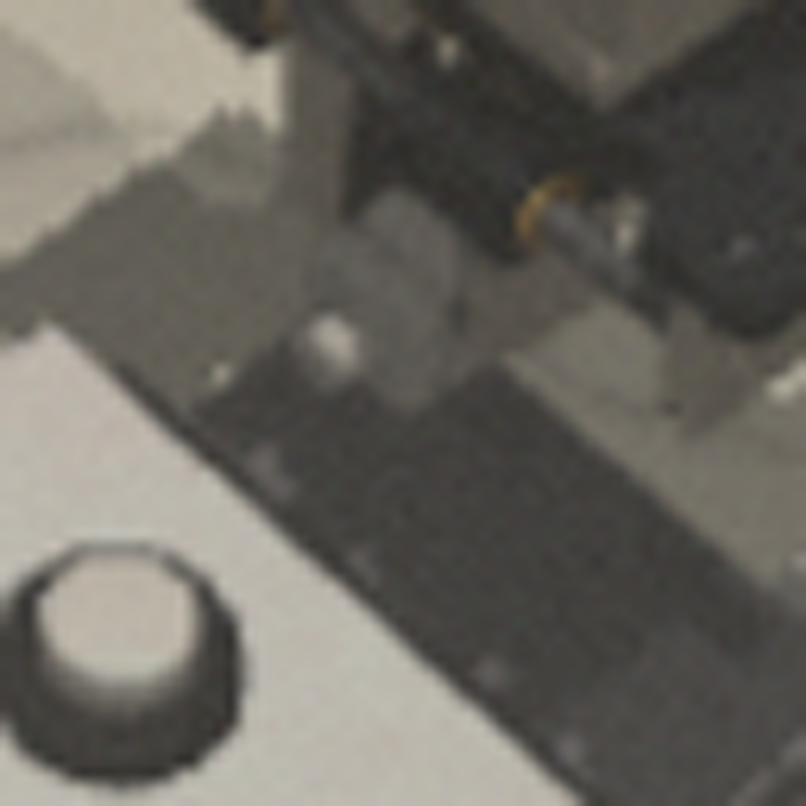

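```bash
python3 - <<'E'
from h import *
d=dict(np.load('pics/s10.npz')); p=fw(-53,-81); u,v=proj(d,[*p,45]); x0,y0=int(u)-32,int(v)-32
o=np.array([527.2,145.9,111.2]); o=get_obs()['tool_pos']
m=lambda q:((np.array(q)-[x0,y0]+.5)*9-.5)*1.4
for L in (20,30):
    t=o+[L*np.cos(FY),L*np.sin(FY),-25]; print(L,m(proj(d,t)).round(0), m(proj(d,t+[0,0,6])).round(0))
    for dy in(-6,6): print('  side',m(proj(d,t+[-dy*np.sin(FY),dy*np.cos(FY),0])).round(0))
for y in(14,-14):
  for z in(-11,-39):
    t=np.array([*fw(0,0),0]); q=o+[20*np.cos(FY)-y*np.sin(FY),20*np.sin(FY)+y*np.cos(FY),z]; print('corner',y,z,m(proj(d,q)).round(0))
E
```

```text
20 [351. 332.] [354. 311.]
  side [328. 312.]
  side [375. 353.]
30 [310. 361.] [312. 340.]
  side [287. 341.]
  side [334. 382.]
corner 14 -11 [412. 332.]
corner 14 -39 [400. 429.]
corner -14 -11 [302. 235.]
corner -14 -39 [292. 333.]
```

Request:
{"api": "step_arm", "payload": {"increments": "0 0 0 -1 0 20 -1;0 0 0 -1 0 35 -1;0 0 0 -1 0 40 -1;0 0 0 -1 0 43 -1;0 0 0 -1 0 46 -1;0 0 0 -1 0 46 -1"}}

```text
time: 24.2
tool_pos: [526.0, 145.8, 64.8]
tcp_rot: [-3.142, -0.0, 0.058]
contact_force: [-0.8, -0.3, -1.2]
grip_width: 27.6
```

Request:
{"api": "step_arm", "payload": {"increments": "0 0 0 0 0 3 -1;0 0 0 0 0 6 -1;0 0 0 0 0 9.5 -1;0 0 0 0 0 9.5 -1"}}

```text
time: 24.7
tool_pos: [525.6, 145.8, 54.9]
tcp_rot: [-3.142, 0.001, 0.058]
contact_force: [0.0, 0.7, -0.4]
grip_width: 27.5
```

Request:
{"api": "step_arm", "payload": {"increments": "0 0 0 0 0 0 -0.22;0 0 0 0 0 0 -0.22;0 0 0 0 0 0 -0.22;0 0 0 0 0 -20 -0.22;0 0 0 0 0 -60 -0.22;0 0 0 0 0 -110 -0.22;0 0 0 0 0 -140 -0.22;0 0 0 -10 40 -140 -0.22;0 0 0 -15 90 -140 0;0 0 0 -20 140 -140 0.1;0 0 0 -20 140 -140 0.1"}}

```text
time: 26.08
tool_pos: [513.9, 2.1, 195.4]
tcp_rot: [3.141, -0.0, 0.053]
contact_force: [0.4, 0.3, 0.3]
grip_width: 50.4
```

```bash
sed -i 's/FO=np.array(\[574.8,230.6\])/FO=np.array([574.3,229.8])/' h.py; python3 - <<'E'
from h import *
print(fw(-53,-81));plan([0,0,0])
d=snap('scene','s11.png'); local(d,[525,200,30],S=7,r=40,fn='s11z.png')
d=snap('top','t11.png')
E
```

```text
[526.04252544 145.88804526]
t 26.07 pos [513.9   2.1 195.4] rot [ 3.141 -0.     0.053] q6 1.37 F [0.4 0.3 0.3] w 50.4
rv [0 0 0] shift [-513.3  -25.4  195.2] dist 549.8
```

View pics/s11z.png

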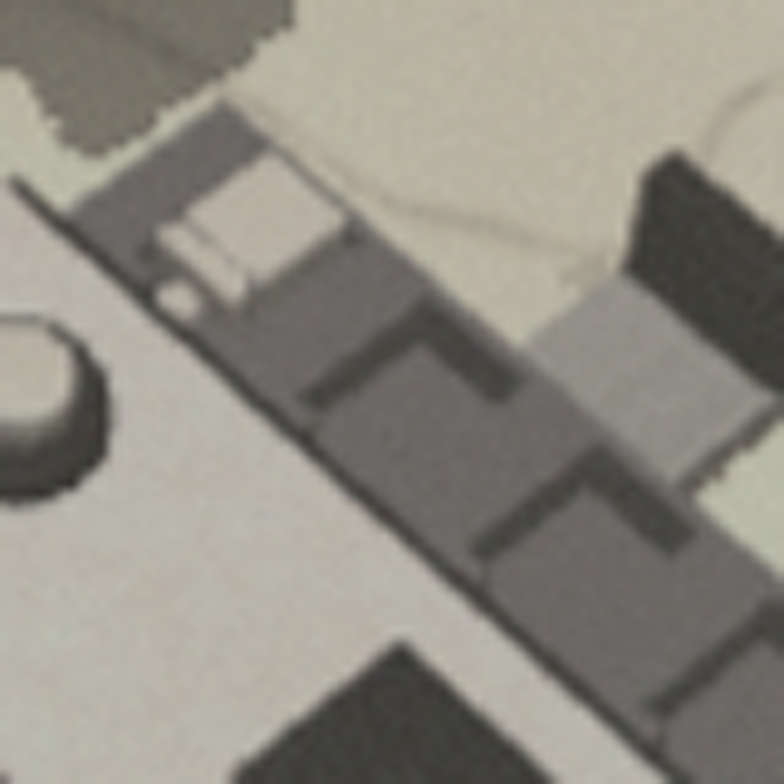

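View pics/t11.png

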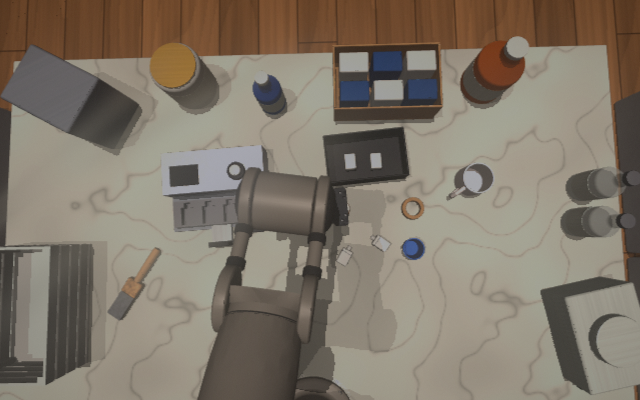

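View pics/s11.png

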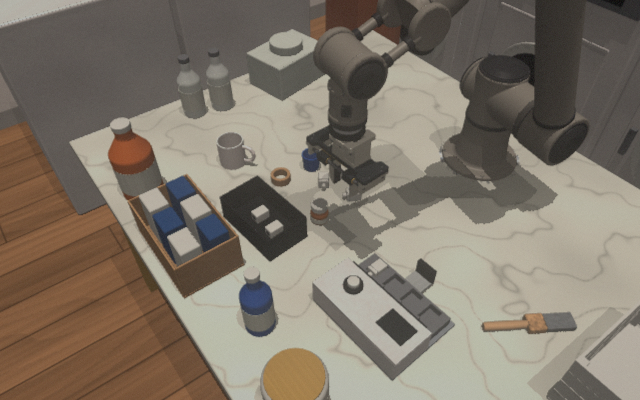

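```bash
python3 - <<'E'
from h import *
plan([437,-181.4,130],0.96)
E
```

```text
t 26.18 pos [514.    4.8 195.3] rot [-3.141 -0.     0.056] q6 1.37 F [-0.8  0.3 -1. ] w 50.5
rv [-0.    -0.    -0.904] shift [-87.3 181.6  65.2] dist 211.8
```

Request:
{"api": "step_arm", "payload": {"increments": "0 0 -0.18 -25 50 0 0.1;0 0 -0.36 -50 100 0 0.1;0 0 -0.54 -70 145 10 0.1;0 0 -0.72 -87 181 30 0.1;0 0 -0.9 -87 181.5 50 0.1;0 0 -0.904 -87 181.5 65 0.1;0 0 -0.904 -87 181.5 65 0.1;0 0 -0.904 -87 181.5 65 0.1"}}

```text
time: 27.18
tool_pos: [438.3, -180.7, 130.8]
tcp_rot: [3.141, -0.0, 0.963]
contact_force: [0.1, -0.1, -0.4]
grip_width: 50.6
```

```bash
python3 - <<'E'
from h import *
plan([437,-181.4,39],0.96)
d=snap('scene','s12.png'); local(d,[437,-181,50],S=9,r=32,fn='s12z.png')
E
```

```text
t 27.18 pos [ 438.3 -180.7  130.8] rot [ 3.141 -0.     0.963] q6 0.06 F [ 0.1 -0.1 -0.4] w 50.6
rv [ 0.001 -0.     0.003] shift [-1.3 -0.8 91.8] dist 91.8
```

View pics/s12z.png

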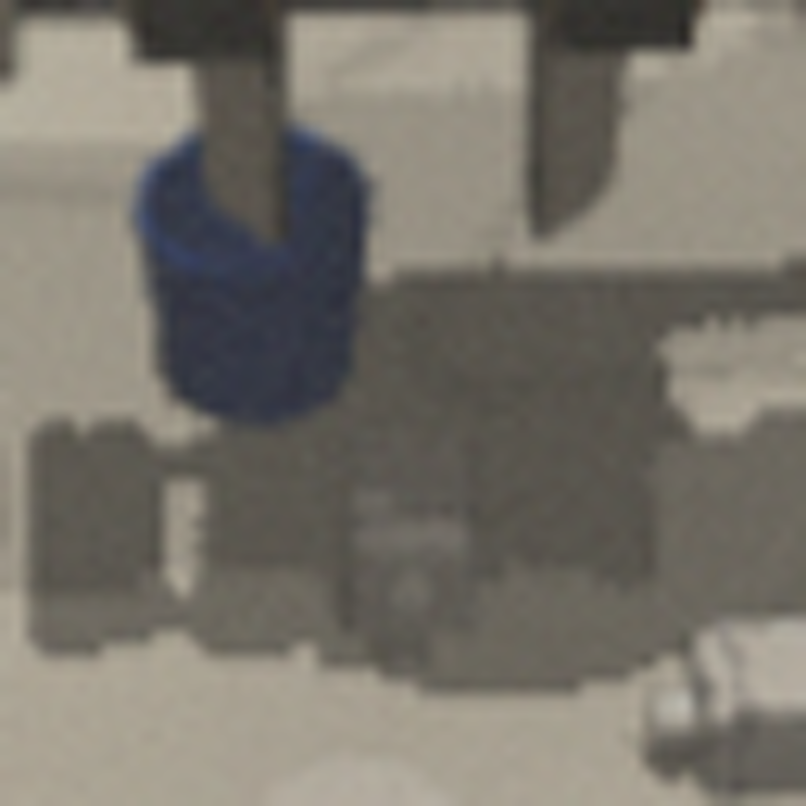

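Request:
{"api": "step_arm", "payload": {"increments": "0 0 0 -1 -0.5 35 0.1;0 0 0 -1 -0.5 65 0.1;0 0 0 -1 -0.5 85 0.1;0 0 0 -1 -0.5 92 0.1;0 0 0 -1 -0.5 92 0.1;0 0 0 -1 -0.5 92 -1;0 0 0 -1 -0.5 92 -1;0 0 0 -1 -0.5 92 -1;0 0 0 -1 -0.5 92 -1;0 0 0 -1 -0.5 92 -1"}}

```text
time: 28.48
tool_pos: [436.9, -182.1, 38.7]
tcp_rot: [3.141, -0.0, 0.962]
contact_force: [-1.0, 0.4, 5.9]
grip_width: 27.4
```

Request:
{"api": "step_arm", "payload": {"increments": "0 0 0 0 0 -30 -1;0 0 0 0 0 -75 -1;0 0 0 0 0 -120 -1;0 0 0 0 0 -150 -1;0 0 0 0 0 -150 -1"}}

```text
time: 29.1
tool_pos: [437.6, -182.5, 190.2]
tcp_rot: [3.137, -0.0, 0.962]
contact_force: [0.1, -0.1, -1.0]
grip_width: 28.0
```

```bash
python3 - <<'E'
from h import *
p=fw(-53,-27);print(p); plan([*p,190],FY)
E
```

```text
[522.93923614 199.7988011 ]
t 29.1 pos [ 437.6 -182.5  190.2] rot [ 3.137 -0.     0.962] q6 0.05 F [ 0.1 -0.1 -1. ] w 28.0
rv [ 0.004 -0.003  0.904] shift [ 362.4 -148.7   -0.4] dist 391.7
```

Request:
{"api": "step_arm", "payload": {"increments": "0 0 0.15 55 -22 -10 -1;0 0 0.3 110 -45 -10 -1;0 0 0.45 165 -68 -10 -1;0 0 0.6 220 -90 -10 -1;0 0 0.75 275 -113 -10 -1;0 0 0.904 330 -136 -10 -1;0 0 0.904 362 -148.5 0 -1;0 0 0.904 362 -148.5 35 -1;0 0 0.904 362 -148.5 75 -1;0 0 0.904 362 -148.5 80 -1;0 0 0.904 362 -148.5 80 -1;0 0 0.904 362 -148.5 80 -1"}}

```text
time: 30.6
tool_pos: [522.8, 200.1, 109.6]
tcp_rot: [-3.141, -0.003, 0.057]
contact_force: [-0.3, 0.2, -0.4]
grip_width: 27.6
```

```bash
python3 - <<'E'
from h import *
p=fw(-53,-27); plan([*p,54.5],FY)
d=snap('scene','s13.png'); local(d,[*p,60],S=9,r=32,fn='s13z.png')
E
```

```text
t 30.6 pos [522.8 200.1 109.6] rot [-3.141e+00 -3.000e-03  5.700e-02] q6 1.74 F [-0.3  0.2 -0.4] w 27.6
rv [-0.001 -0.003 -0.   ] shift [-0.   0.3 55.1] dist 55.1
```

View pics/s13z.png

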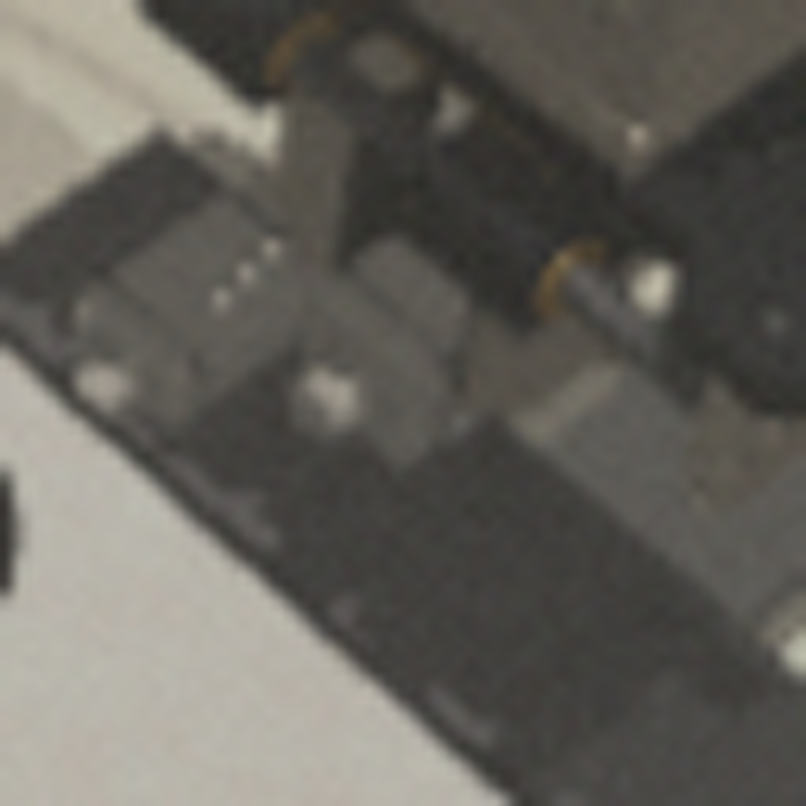

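```bash
python3 - <<'E'
from h import *
d=dict(np.load('pics/s13.npz')); p=fw(-53,-27); u,v=proj(d,[*p,60]); x0,y0=int(u)-32,int(v)-32
m=lambda q:((np.array(q)-[x0,y0]+.5)*9-.5)*1.4
print(m(proj(d,[*fw(-23,-81),27])).round(0), m(proj(d,[*fw(-23,-27),84.9])).round(0))
for dx in(-2,2): print(m(proj(d,[*fw(-23+dx,-27),84.9])).round(0))
E
```

```text
[ 68. 417.] [305. 416.]
[313. 410.]
[296. 422.]
```

Request:
{"api": "step_arm", "payload": {"increments": "0 0 0 -1 0.2 20 -1;0 0 0 -1 0.2 33 -1;0 0 0 -1 0.2 38 -1;0 0 0 -1 0.2 42 -1;0 0 0 -1 0.2 45 -1;0 0 0 -1 0.2 45 -1"}}

```text
time: 31.4
tool_pos: [521.1, 199.8, 63.3]
tcp_rot: [-3.141, -0.0, 0.058]
contact_force: [0.3, -0.4, 0.7]
grip_width: 27.7
```

Request:
{"api": "step_arm", "payload": {"increments": "0 0 0 0 0 3 -1;0 0 0 0 0 6 -1;0 0 0 0 0 8.5 -1;0 0 0 0 0 8.5 -1"}}

```text
time: 31.9
tool_pos: [521.1, 199.8, 54.6]
tcp_rot: [-3.142, -0.0, 0.058]
contact_force: [0.7, 0.6, -0.6]
grip_width: 27.3
```

Request:
{"api": "step_arm", "payload": {"increments": "0 0 0 0 0 0 -0.22;0 0 0 0 0 0 -0.22;0 0 0 0 0 0 -0.22;0 0 0 0 0 -20 -0.22;0 0 0 0 0 -60 -0.22;0 0 0 0 0 -110 -0.22;0 0 0 0 0 -140 0.1;0 0 0 -30 -30 -140 0.1;0 0 0 -60 -60 -140 0.1;0 0 0 -60 -60 -140 0.1"}}

```text
time: 33.15
tool_pos: [455.6, 257.6, 195.0]
tcp_rot: [-3.141, 0.001, 0.061]
contact_force: [1.2, 0.8, -0.1]
grip_width: 50.7
```

```bash
python3 - <<'E'
from h import *
d=snap('scene','s14.png'); t=snap('top','t14.png')
P=ray(t,344,257,28); print(P)
a,o1=local(t,P,S=10,r=16); b,o2=local(d,P,S=10,r=20); print(o1,o2)
c,o3=local(d,[525,200,30],S=10,r=20)
cv2.imwrite('pics/A14.png',cv2.cvtColor(np.hstack([cv2.resize(a,(400,400)),b]),cv2.COLOR_RGB2BGR))
local(d,[525,200,30],S=7,r=40,fn='s14z.png')
E
```

```text
[406.54543188 -89.38153085  28.        ]
(328, 241, 10) (332, 170, 10)
```

View pics/A14.png

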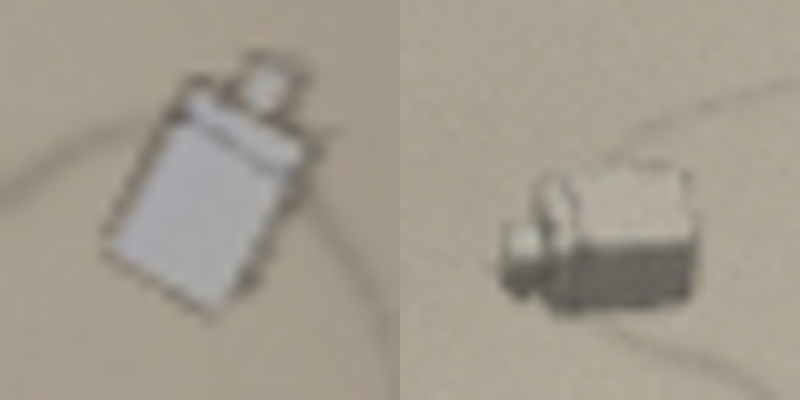

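View pics/s14z.png

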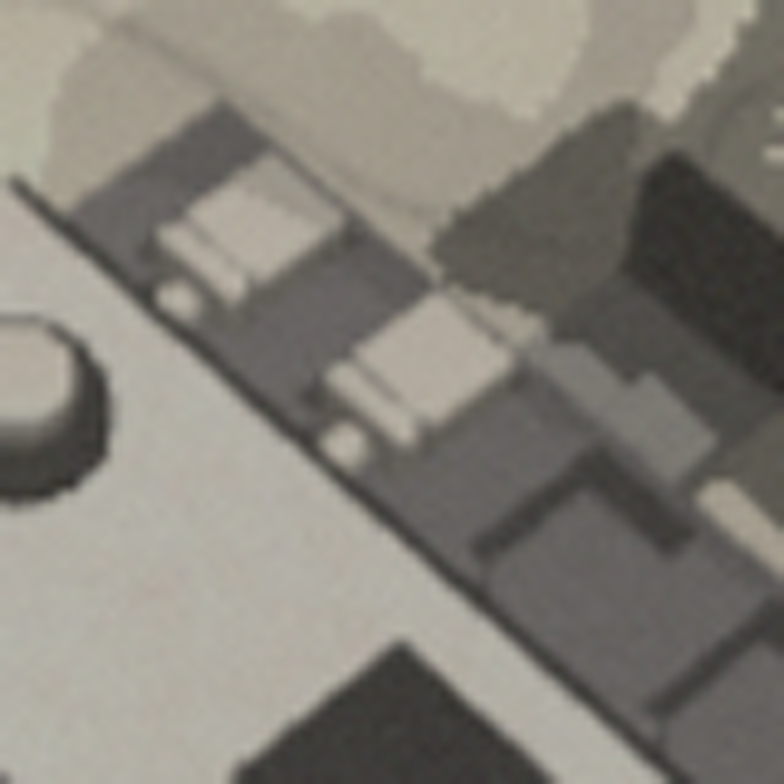

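View pics/t14.png

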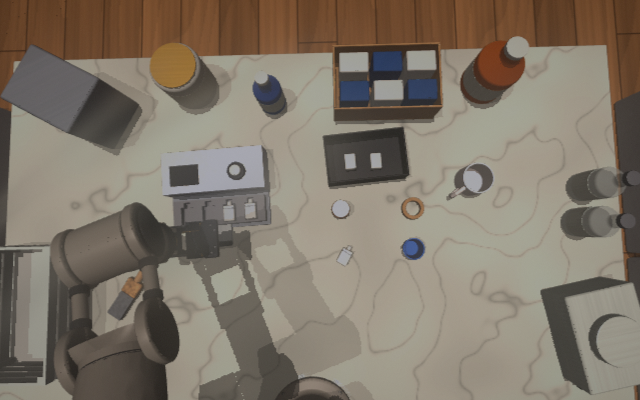

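```bash
python3 - <<'E'
from h import *
t=dict(np.load('pics/t14.npz'));s=dict(np.load('pics/s14.npz'))
for d,o,c in((t,(328,241,12.5),[(190,82),(308,152),(216,313),(107,246)]),(s,(332,170,10),[(145,170),(162,249),(293,242),(287,168)])):
    P=np.array([tow(d,o,x,y,28)[:2] for x,y in c]); a=(P[0]+P[1]-P[2]-P[3])/2
    print(P.mean(0).round(1),np.arctan2(a[1],a[0]).round(3),[np.linalg.norm(P[i]-P[(i+1)%4]).round(1) for i in range(4)])
# full mask ends in top: bar+nozzle
E
```

```text
[408.1 -89.3] -0.521 [np.float64(27.4), np.float64(37.0), np.float64(25.5), np.float64(36.7)]
[404.4 -87.2] -0.596 [np.float64(30.3), np.float64(35.1), np.float64(28.2), np.float64(38.4)]
```

```bash
python3 - <<'E'
from h import *
plan([405.2,-87.8,130],-0.54)
E
```

```text
t 33.25 pos [457.7 256.3 195. ] rot [ 3.141e+00 -1.000e-03  5.900e-02] q6 1.88 F [ 0.4 -0.3  0.1] w 50.9
rv [-0.    -0.001  0.599] shift [-72.7 340.4  65. ] dist 354.1
```

Request:
{"api": "step_arm", "payload": {"increments": "0 0 0.1 -12 57 0 0.1;0 0 0.2 -24 114 0 0.1;0 0 0.3 -36 170 0 0.1;0 0 0.4 -48 228 0 0.1;0 0 0.5 -60 285 10 0.1;0 0 0.599 -72.5 340 30 0.1;0 0 0.599 -72.5 340 55 0.1;0 0 0.599 -72.5 340 65 0.1;0 0 0.599 -72.5 340 65 0.1;0 0 0.599 -72.5 340 65 0.1"}}

```text
time: 34.5
tool_pos: [405.5, -87.2, 130.4]
tcp_rot: [-3.141, -0.001, -0.54]
contact_force: [0.0, -0.6, 0.9]
grip_width: 50.5
```

```bash
python3 - <<'E'
from h import *
plan([405.2,-87.8,39],-0.54)
d=snap('scene','s15.png'); local(d,[405,-88,50],S=9,r=32,fn='s15z.png')
u,v=proj(d,[405,-88,50]); o=get_obs()['tool_pos']
m=lambda q:((np.array(q)-[int(u)-32,int(v)-32]+.5)*9-.5)*1.4
for z in(o[2]-22,28,0): print(m(proj(d,[o[0],o[1],z])).round(0))
E
```

```text
t 34.5 pos [405.5 -87.2 130.4] rot [-3.141e+00 -1.000e-03 -5.400e-01] q6 1.71 F [ 0.  -0.6  0.9] w 50.5
rv [-0.    -0.001  0.   ] shift [-0.1  0.7 91.4] dist 91.4
[431. 209.]
[414. 490.]
[409. 582.]
```

View pics/s15z.png

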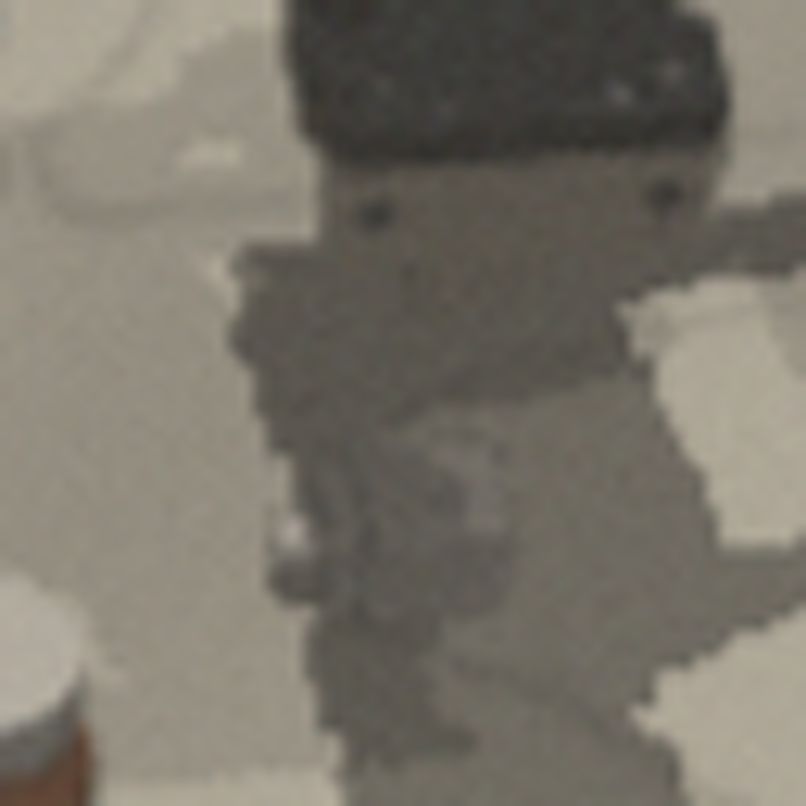

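Request:
{"api": "step_arm", "payload": {"increments": "0 0 0 0 0.5 35 0.1;0 0 0 0 0.5 65 0.1;0 0 0 0 0.5 85 0.1;0 0 0 0 0.5 91.5 0.1;0 0 0 0 0.5 91.5 0.1;0 0 0 0 0.5 91.5 -1;0 0 0 0 0.5 91.5 -1;0 0 0 0 0.5 91.5 -1;0 0 0 0 0.5 91.5 -1;0 0 0 0 0.5 91.5 -1"}}

```text
time: 35.8
tool_pos: [404.8, -88.0, 38.7]
tcp_rot: [-3.141, -0.001, -0.541]
contact_force: [-0.6, -0.2, 5.9]
grip_width: 28.0
```

Request:
{"api": "step_arm", "payload": {"increments": "0 0 0 0 0 -30 -1;0 0 0 0 0 -75 -1;0 0 0 0 0 -120 -1;0 0 0 0 0 -150 -1;0 0 0 0 0 -150 -1"}}

```text
time: 36.42
tool_pos: [405.6, -88.3, 190.0]
tcp_rot: [-3.141, -0.005, -0.541]
contact_force: [0.0, 0.1, -1.0]
grip_width: 27.8
```

```bash
python3 - <<'E'
from h import *
p=fw(-53.5,27);print(p); plan([*p,190],FY)
d=snap('scene','s16.png'); o=get_obs()['tool_pos']; local(d,o-[0,0,20],S=9,r=32,fn='s16z.png')
u,v=proj(d,o-[0,0,20])
m=lambda q:((np.array(q)-[int(u)-32,int(v)-32]+.5)*9-.5)*1.4
for z in(10,25,39): print(m(proj(d,o-[0,0,z])).round(0))
E
```

```text
[519.33677317 253.68082278]
t 36.42 pos [405.6 -88.3 190. ] rot [-3.141 -0.005 -0.541] q6 1.71 F [ 0.   0.1 -1. ] w 27.8
rv [ 0.001 -0.005 -0.599] shift [-7.870e+01 -3.517e+02 -1.000e-01] dist 360.4
[423. 381.]
[419. 440.]
[416. 494.]
```

View pics/s16z.png

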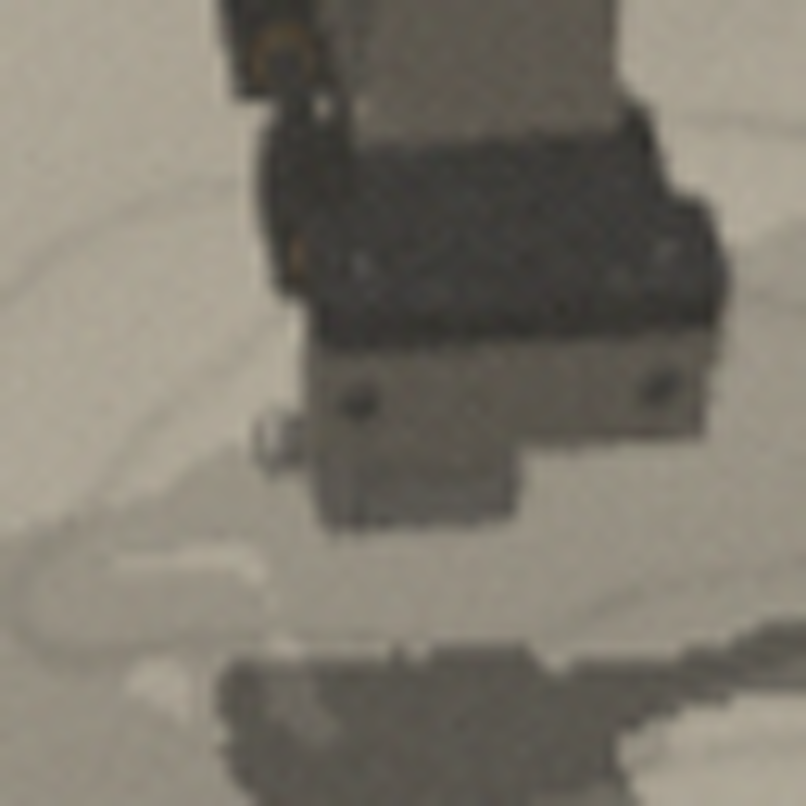

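Request:
{"api": "step_arm", "payload": {"increments": "0 0 -0.1 -13 -58 -10 -1;0 0 -0.2 -26 -117 -10 -1;0 0 -0.3 -39 -176 -10 -1;0 0 -0.4 -52 -235 -10 -1;0 0 -0.5 -66 -293 -10 -1;0 0 -0.599 -78.5 -351.5 0 -1;0 0 -0.599 -78.5 -351.5 35 -1;0 0 -0.599 -78.5 -351.5 75 -1;0 0 -0.599 -78.5 -351.5 80 -1;0 0 -0.599 -78.5 -351.5 80 -1;0 0 -0.599 -78.5 -351.5 80 -1"}}

```text
time: 37.85
tool_pos: [519.3, 253.9, 109.7]
tcp_rot: [-3.141, -0.003, 0.057]
contact_force: [0.8, 0.3, 0.7]
grip_width: 27.6
```

```bash
python3 - <<'E'
from h import *
p=fw(-53.5,27); plan([*p,54.5],FY)
d=snap('scene','s17.png'); local(d,[*p,60],S=9,r=32,fn='s17z.png')
E
```

```text
t 37.85 pos [519.3 253.9 109.7] rot [-3.141e+00 -3.000e-03  5.700e-02] q6 1.84 F [0.8 0.3 0.7] w 27.6
rv [-0.001 -0.003 -0.   ] shift [-0.1  0.3 55.2] dist 55.2
```

View pics/s17z.png

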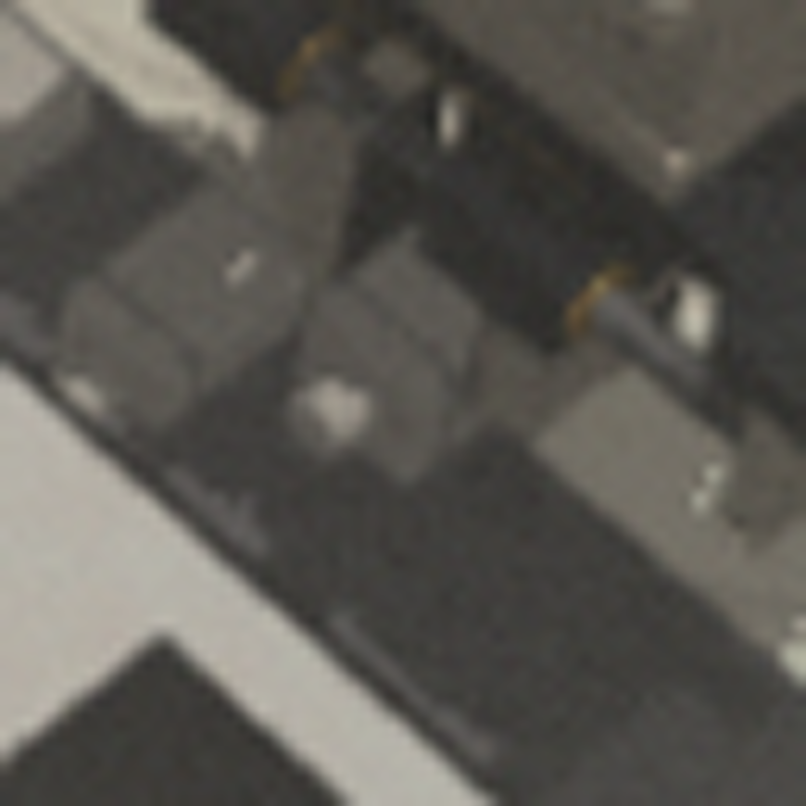

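Request:
{"api": "step_arm", "payload": {"increments": "0 0 0 0 0.3 20 -1;0 0 0 0 0.3 33 -1;0 0 0 0 0.3 38 -1;0 0 0 0 0.3 42 -1;0 0 0 0 0.3 45 -1;0 0 0 0 0.3 45 -1"}}

```text
time: 38.65
tool_pos: [518.4, 253.6, 63.3]
tcp_rot: [-3.141, -0.0, 0.058]
contact_force: [0.6, -0.3, -0.4]
grip_width: 27.6
```

Request:
{"api": "step_arm", "payload": {"increments": "0 0 0 0 0 3 -1;0 0 0 0 0 6 -1;0 0 0 0 0 8.5 -1;0 0 0 0 0 8.5 -1;0 0 0 0 0 8.5 -0.22;0 0 0 0 0 8.5 -0.22;0 0 0 0 0 8.5 -0.22;0 0 0 0 0 -20 -0.22;0 0 0 0 0 -60 -0.22;0 0 0 0 0 -110 -0.22;0 0 0 -30 -30 -130 -0.22;0 0 0 -80 -60 -130 -1;0 0 0 -130 -60 -130 -1;0 0 0 -130 -60 -130 -1"}}

```text
time: 40.4
tool_pos: [381.8, 305.9, 193.4]
tcp_rot: [3.141, 0.002, 0.061]
contact_force: [0.4, -0.5, 0.6]
grip_width: 10.1
```

```bash
python3 - <<'E'
from h import *
plan([0,0,0])
d=snap('scene','s18.png'); local(d,[525,200,30],S=7,r=40,fn='s18z.png')
t=snap('top','t18.png'); local(t,[540,200,30],S=6,r=40,fn='t18z.png')
E
```

```text
t 40.4 pos [381.8 305.9 193.4] rot [3.141e+00 2.000e-03 6.100e-02] q6 2.03 F [ 0.4 -0.5  0.6] w 10.1
rv [0 0 0] shift [-399.3  282.   194.3] dist 526.0
```

View pics/s18z.png

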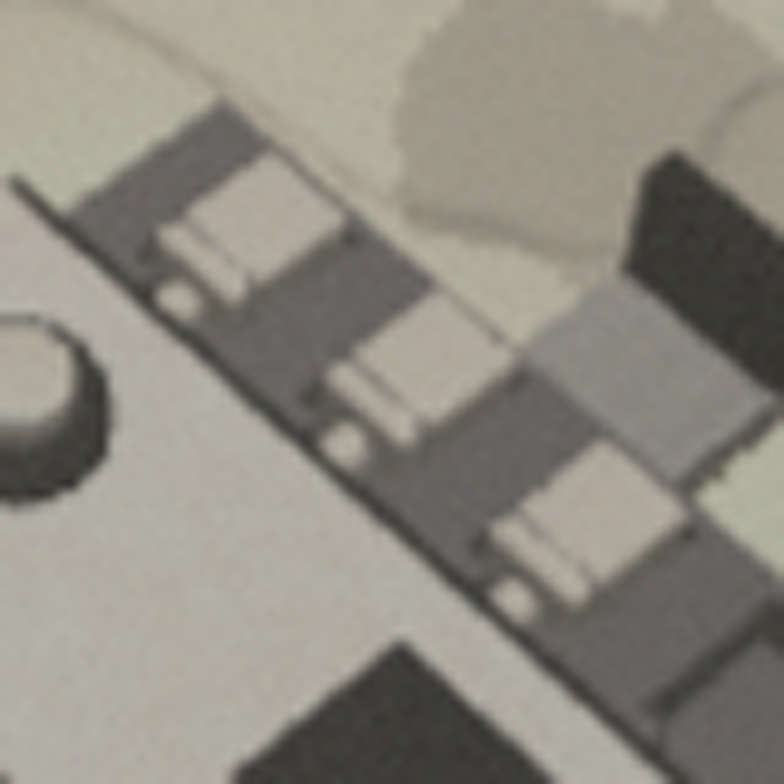

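View pics/t18z.png

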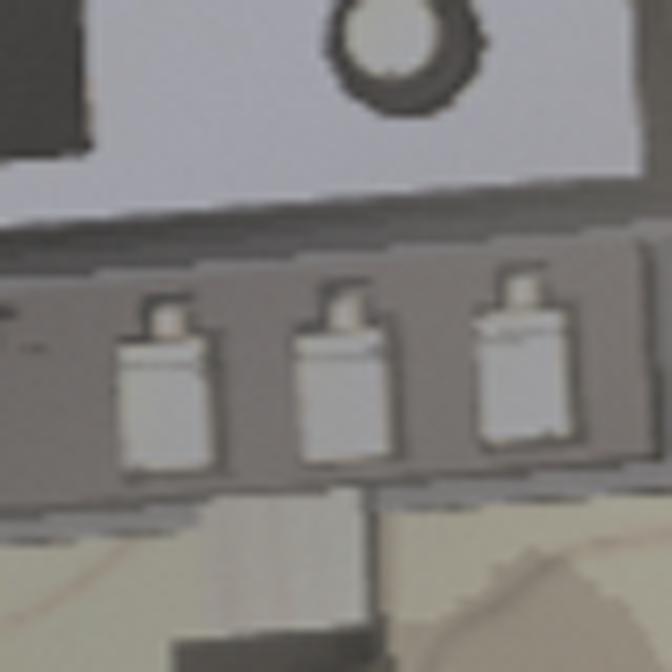

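View pics/t18.png

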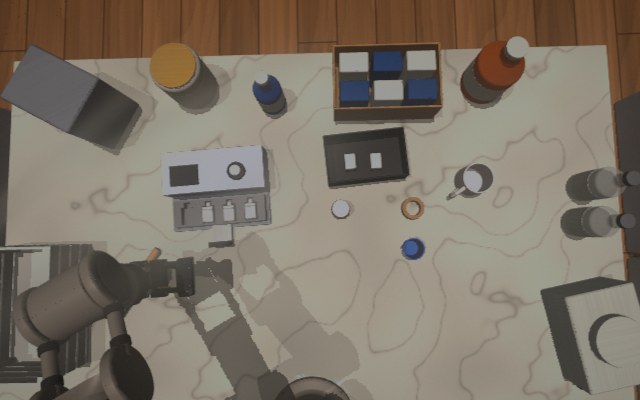

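```bash
python3 - <<'E'
from h import *
p=fw(-165,0); plan([*p,58],FY)
E
```

```text
t 40.5 pos [385.5 306.2 193.8] rot [-3.141e+00 -2.000e-03  5.800e-02] q6 2.03 F [0.2 0.3 0.1] w 2.8
rv [-0.001 -0.002  0.001] shift [ 18.8  87.2 135.8] dist 162.5
```

Request:
{"api": "step_arm", "payload": {"increments": "0 0 0 19 45 0 -1;0 0 0 19 87 40 -1;0 0 0 19 87 80 -1;0 0 0 19 87 120 -1;0 0 0 19 87 136 -1;0 0 0 19 87 136 -1;0 0 0 19 87 136 -1"}}

```text
time: 41.38
tool_pos: [410.4, 220.2, 57.8]
tcp_rot: [-3.141, -0.002, 0.057]
contact_force: [0.4, 0.0, 1.0]
grip_width: 0.4
```

```bash
python3 - <<'E'
from h import *
o=get_obs();print(wf(o['tool_pos']));plan([*fw(-62,0),58],FY)
d=snap('scene','s19.png'); local(d,[440,220,45],S=7,r=40,fn='s19z.png')
E
```

```text
[-164.19005849   -0.18777758]
t 41.38 pos [410.4 220.2  57.8] rot [-3.141e+00 -2.000e-03  5.700e-02] q6 1.84 F [0.4 0.  1. ] w 0.4
rv [-0.    -0.002 -0.   ] shift [ 1.022e+02 -2.000e-01 -1.000e-01] dist 102.2
```

View pics/s19z.png

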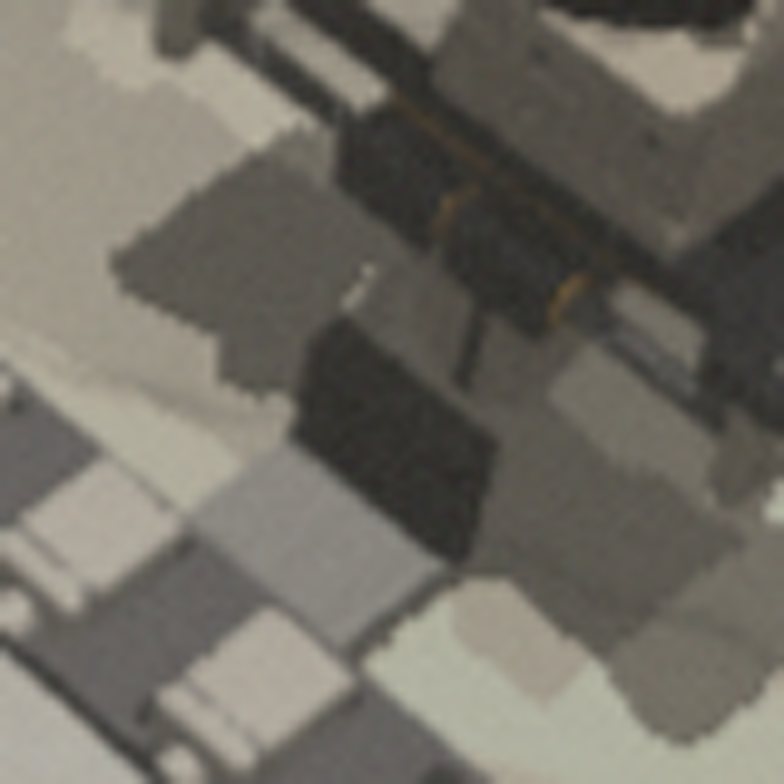

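Request:
{"api": "step_arm", "payload": {"increments": "0 0 0 6 0 0 -1;0 0 0 11 0 0 -1;0 0 0 16 0 0 -1;0 0 0 21 0 0 -1;0 0 0 26 0 0 -1;0 0 0 31 0 0 -1;0 0 0 36 0 0 -1;0 0 0 41 0 0 -1;0 0 0 46 0 0 -1;0 0 0 51 0 0 -1;0 0 0 56 0 0 -1;0 0 0 61 0 0 -1;0 0 0 66 0 0 -1;0 0 0 71 0 0 -1;0 0 0 76 0 0 -1;0 0 0 81 0 0 -1;0 0 0 86 0 0 -1;0 0 0 91 0 0 -1;0 0 0 95 0 0 -1;0 0 0 98 0 0 -1"}}

```text
time: 43.92
tool_pos: [507.2, 225.8, 57.2]
tcp_rot: [-3.142, -0.0, 0.058]
contact_force: [-1.8, -0.4, -1.2]
grip_width: 0.6
```

Request:
{"api": "step_arm", "payload": {"increments": "0 0 0 2 0 0 -1;0 0 0 4 0 0 -1;0 0 0 5 0 0 -1;0 0 0 5 0 0 -1"}}

```text
time: 44.42
tool_pos: [512.2, 226.1, 57.3]
tcp_rot: [-3.142, -0.0, 0.058]
contact_force: [-1.3, 0.5, -1.1]
grip_width: 0.4
```

Request:
{"api": "step_arm", "payload": {"increments": "0 0 0 2 0 0 -1;0 0 0 4 0 0 -1;0 0 0 5 0 0 -1;0 0 0 5 0 0 -1"}}

```text
time: 44.92
tool_pos: [516.8, 226.4, 57.3]
tcp_rot: [3.142, 0.0, 0.058]
contact_force: [-3.9, -0.4, 1.8]
grip_width: 0.0
```

Request:
{"api": "step_arm", "payload": {"increments": "0 0 0 1 0 0 -1;0 0 0 2 0 0 -1;0 0 0 2 0 0 -1;0 0 0 2 0 0 -1"}}

```text
time: 45.42
tool_pos: [516.9, 226.4, 57.3]
tcp_rot: [3.141, 0.004, 0.058]
contact_force: [-9.7, 0.0, 6.8]
grip_width: 0.6
```

Request:
{"api": "step_arm", "payload": {"increments": "0 0 0 -10 0 0 -1;0 0 0 -15 0 -40 -1;0 0 0 -15 0 -90 -1;0 0 0 -15 0 -130 -1;0 0 0 -15 0 -130 -1"}}

```text
time: 46.05
tool_pos: [506.1, 226.2, 190.9]
tcp_rot: [-3.14, -0.009, 0.058]
contact_force: [-0.4, -0.4, -0.2]
grip_width: 0.6
```

```bash
python3 - <<'E'
from h import *
plan([622.7,172.9,125],FY)
d=snap('scene','s20.png'); local(d,[560,220,45],S=7,r=40,fn='s20z.png')
E
```

```text
t 46.05 pos [506.1 226.2 190.9] rot [-3.14  -0.009  0.058] q6 1.8 F [-0.4 -0.4 -0.2] w 0.6
rv [-0.002 -0.009  0.   ] shift [112.7  60.   66.8] dist 144.1
```

View pics/s20z.png

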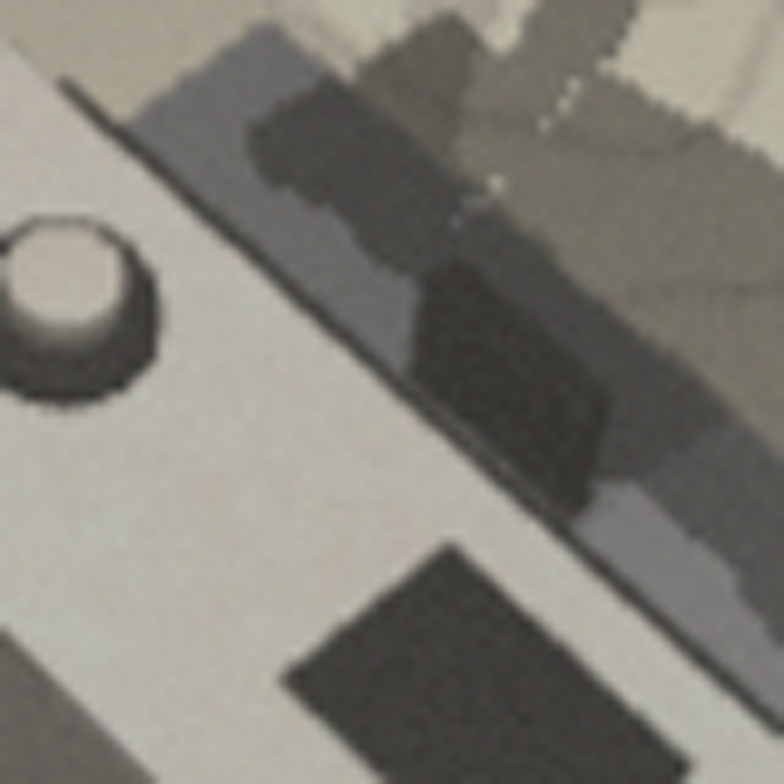

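Request:
{"api": "step_arm", "payload": {"increments": "0 0 0 40 20 0 -1;0 0 0 80 40 0 -1;0 0 0 113 60 10 -1;0 0 0 113 60 40 -1;0 0 0 113 60 60 -1;0 0 0 113 60 60 -1;0 0 0 113 60 60 -1"}}

```text
time: 46.98
tool_pos: [620.4, 172.3, 127.3]
tcp_rot: [-3.142, -0.0, 0.058]
contact_force: [0.3, -0.3, -0.2]
grip_width: 0.3
```

```bash
python3 - <<'E'
from h import *
plan([622.7,172.9,116],FY)
d=snap('scene','s21.png'); local(d,[622,173,95],S=7,r=40,fn='s21z.png')
E
```

```text
t 46.98 pos [620.4 172.3 127.3] rot [-3.142 -0.     0.058] q6 1.66 F [ 0.3 -0.3 -0.2] w 0.3
rv [-0. -0.  0.] shift [ 2.3 -0.4 11.3] dist 11.5
```

View pics/s21z.png

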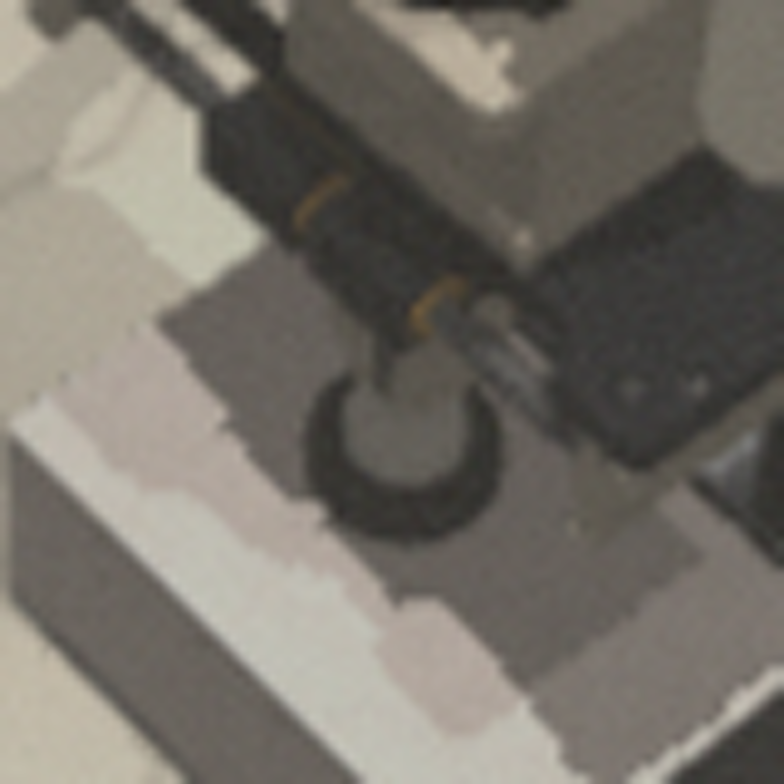

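Request:
{"api": "step_arm", "payload": {"increments": "0 0 0 2.3 -0.4 6 -1;0 0 0 2.3 -0.4 10 -1;0 0 0 2.3 -0.4 13 -1;0 0 0 2.3 -0.4 15 -1;0 0 0 2.3 -0.4 15 -1"}}

```text
time: 47.65
tool_pos: [622.6, 172.9, 112.5]
tcp_rot: [-3.141, -0.0, 0.058]
contact_force: [-0.6, -0.6, 3.5]
grip_width: 0.6
```

Request:
{"api": "step_arm", "payload": {"increments": "0 0 0 0 0 1.5 -1;0 0 0 0 0 3 -1;0 0 0 0 0 3 -1;0 0 0 0 0 3 -1"}}

```text
time: 48.15
tool_pos: [622.6, 172.9, 110.2]
tcp_rot: [-3.141, -0.001, 0.058]
contact_force: [-2.4, -0.2, 9.2]
grip_width: 0.0
```

Request:
{"api": "step_arm", "payload": {"increments": "0 0 0 0 0 2 -1;0 0 0 0 0 2 -1"}}

```text
time: 48.4
tool_pos: [622.7, 172.9, 110.0]
tcp_rot: [-3.141, -0.002, 0.058]
contact_force: [-6.7, -1.4, 19.0]
grip_width: 0.3
```

Request:
{"api": "step_arm", "payload": {"increments": "0 0 0 0 0 -10 -1;0 0 0 0 0 -50 -1;0 0 0 0 0 -100 -1;0 0 0 -60 0 -120 -1;0 0 0 -120 -40 -120 -1;0 0 0 -170 -80 -120 -1;0 0 0 -170 -80 -120 -1;0 0 0 -170 -80 -120 -1"}}

```text
time: 49.4
tool_pos: [448.2, 243.2, 227.3]
tcp_rot: [3.141, -0.001, 0.059]
contact_force: [0.9, -0.3, -0.6]
grip_width: 0.5
```

```bash
python3 - <<'E'
from h import *
plan([0,0,0])
d=snap('scene','s22.png'); local(d,[590,200,50],S=7,r=40,fn='s22z.png')
t=snap('top','t22.png')
E
```

```text
t 49.4 pos [448.2 243.2 227.3] rot [ 3.141e+00 -1.000e-03  5.900e-02] q6 1.86 F [ 0.9 -0.3 -0.6] w 0.5
rv [0 0 0] shift [-461.9  216.1  227.1] dist 558.2
```

View pics/s22.png

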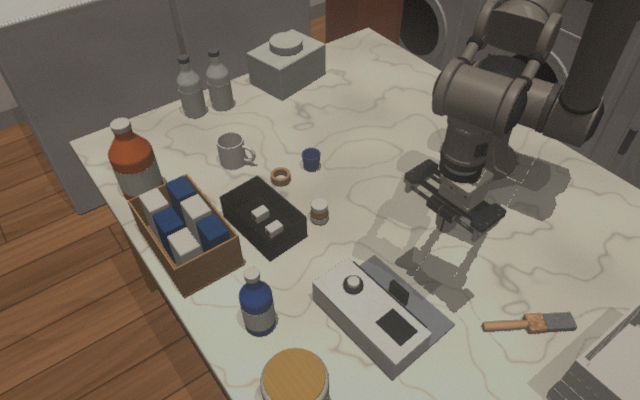

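View pics/s22z.png

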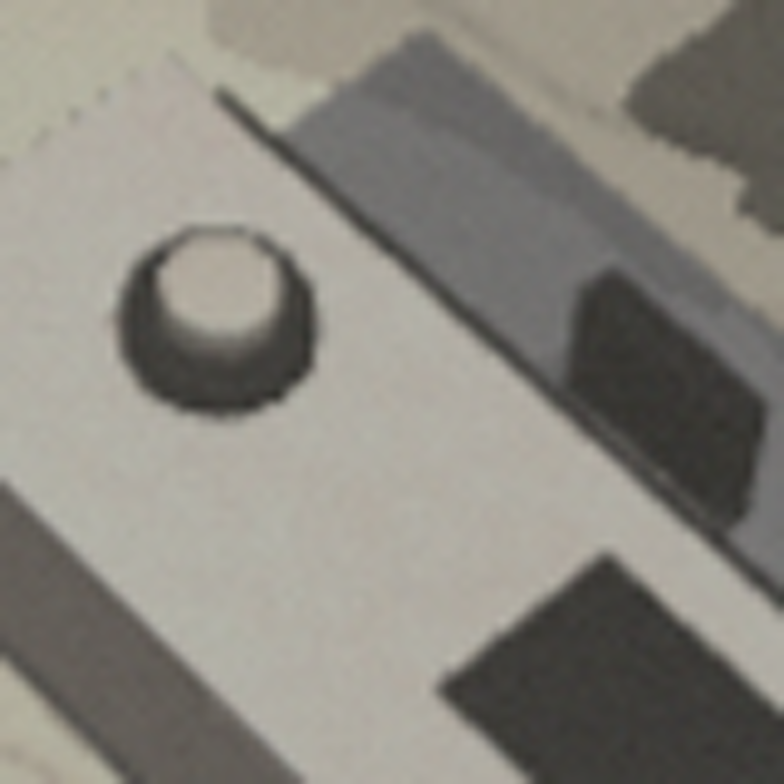

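View pics/t22.png

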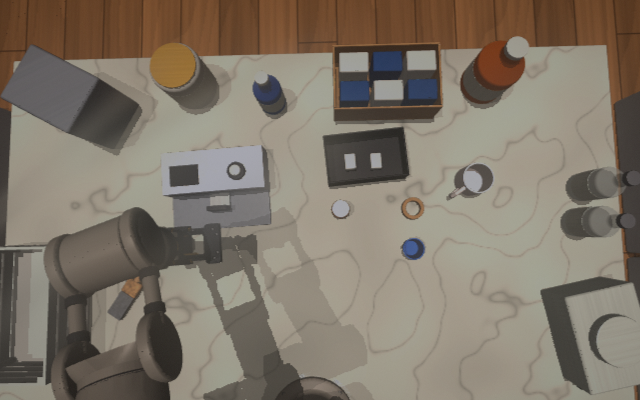

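```bash
python3 -c "
from plant import close_job; print(close_job())"
```

```text
the job is handed in; nothing more can be done
None
```

The job is done and handed in at about 49 s of the 210 s. The hand-in gave no verdict, so the result rests on my own checks.

**What I did:**
- **Tray out:** I hooked the handle plate and pulled until the tray hit its end stop (about 10 N).
- **Spent capsules:** there were two, and I dropped both into the waste box.
- **Fresh capsules:** there were three, and I seated each in its own pocket with the nozzle in the slot towards the back. One had been knocked about 25 mm aside during the run, so I measured its place again before picking it up.
- **Tray home:** I pushed it in until it hit the stop (about 10 N).
- **Button:** I pressed it about 6 mm, until it bottomed out (9 N, then 19 N on a final nudge), let it go and moved the arm clear.

**Last checks:**
- Before the tray went in, both cameras showed all three fresh capsules flat in their pockets. They had gone in with no noticeable push-back. They can't be seen under the hood now.
- The final pictures show both spent capsules in the box, the tray home, the button up and the arm clear. The cup, tape, jar and mug look unmoved.

**One disagreement:** the two cameras differed by about 3–4 mm sideways. I settled it from where the tray stop, the gripper and the first pocket actually were. Image checks of two held capsules, the second and third, against the one already seated beside them suggested offsets of about 2–4 mm, but both went in freely.

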